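Lock the swing-out bin carrier on its pivot pin with the spring cotter

TASK

The swing-out bin carrier in the sink cupboard is back on its upright pivot pin and needs locking on. Drop the grey spacer collar over the pin so that it sits down on the carrier's bush, then push the spring cotter's straight leg through the pin's cross hole, just above the collar, until the bow snaps over the side of the pin, and let go. The pin may stand turned, so feel for its hole with the leg and never ram the cotter against it; leave the other things in the cupboard where they are.

Things in the scene. Friction and masses are not known exactly. Their poses are not given: they have to be found in the camera images.
- pivot: Fixed floor plate (90 mm square, 6 mm thick) of the swing-out bin carrier. Origin: floor height, on the pin's axis. The upright steel pin, 20 mm diameter, rises to 72 mm, its top chamfered 3 mm. A grey bush, 40 mm diameter, flat top at 40 mm, surrounds it; the carrier's arm and wire hoop, lower than the bush top, point away from the robot, within 0.2 rad of this body's +x.
- pivot_hole (a point): Centre of the pin's cross hole, on the pin's axis, 59 mm above the floor. Axes of the floor plate, NOT of the hole: the pin turns in its socket with a light drag (0.05 N m), and its level hole is left anywhere within 1.2 rad of this x axis. The hole goes right through, is 6.6 mm wide and high with 0.8 mm bevels at both mouths; the leg may enter either end. A leg in the hole turns the pin with it.
- collar_mid (a point): Centre, half-way up, of the loose spacer collar: plain grey plastic ring, 36 mm outer diameter, 23 mm bore, 14 mm high, 20 g, lying flat; z is its axis. Resting on the bush round the pin, this point is 12 mm below pivot_hole. (The white ribbed trap nut, about 56 mm across and 22 mm high, is not it.)
- clip_coil (a point): Centre of the double coil (24 mm outer diameter, 10 mm high; hold it here) of the loose steel spring cotter, an R-clip of 5 mm wire, 92 mm long, 44 g, lying flat. This point is 5 mm above its underside. x runs parallel to the straight leg towards its free end, y from leg to bow, z up. The leg's centre line is at y = -9.5 mm, z = -2.5 mm; its outer side is flush with the coil's.
- clip_seat (a point): Point on the centre line of the cotter's straight leg under the middle of the bow's round seat, 45 mm along x from the coil's centre; axes as clip_coil. The bow is level with the leg. Cotter home: this point at pivot_hole, leg through the pin, pin in the seat. Pushed more than 2 mm past home it jams and the force climbs.
- clip_tip (a point): Cut free end, bevelled 1 mm, of the cotter's straight leg, 80 mm along x from the coil's centre, 35 mm past clip_seat; axes as clip_coil. The bow's flared tip stops 12 mm short of it, so the leg enters the hole first.
- clip_bow (a joint): Opening of the cotter's springy bow about the coil, rad. 0 relaxed; about 0.1 as its throat rides over the side of the pin; near 0 when snapped home. Pushing in, the pin meets the bow's flare about 23 mm before home; the push rises to about 7 N and drops as the throat passes, about 10 mm before home; the bow then pulls itself in.
Not all that is in view belongs to the job. Of the things that look like the part that bears collar_mid, the smaller one is meant.

How it is judged:
On the way, in this order (a step that is already met when the one before it is completed fails the run):
1. the collar sits down on the bush, round the pin (horizontal distance between collar_mid and pivot_hole below 0.004 m and z of collar_mid in the frame of pivot_hole below -0.01 m), for 0.2 s.
2. the cotter's leg is through the hole and the bow has snapped over the pin (distance between clip_seat and pivot_hole below 0.004 m and value of joint clip_bow below 0.05 rad), for 0.2 s.
At the end, for the whole second after the job is handed in: Collar round the pin, resting on the bush (centre within 4 mm of the pin axis, 10 mm or more below the hole centre). Cotter leg through the hole with its seat point within 4 mm of the hole centre, bow closed (below 0.05 rad). Both released and at rest (all of step 1 and all of step 2 and linear speed of clip below 0.02 m/s); the robot touches nothing.
It fails at once if the cotter bears on the pin and carrier with more than 30 N in all (contact force between clip and pivot above 30 N).
It fails at once if another thing in the cupboard is moved by more than 30 mm (distance of any of trap_nut, plunger_cup, scourer_dish, dish_brush, dustpan, spray_bottle from where it was at the start of the episode above 0.03 m).
It also fails if it takes over 72 s, if anything falls off the work surface, if the arm or the gripper's body presses on something with over 40 N, if the wrist force passes 120 N, or if a joint passes its speed limit or range.

ROBOT

A 7-joint arm with a two-finger parallel gripper is mounted at the origin on the work surface. World frame = base frame: x ahead of the robot, y to its left, z up, the work surface at z = 0. Lengths are in m, angles in rad, forces in N, time in s.
With the tool pointing down it reaches from about 0.4 to 0.875 m from the base axis. Payload 4.4 kg.
Tool frame: the origin (TCP) lies on the centre line of the jaws, within the pads' length; the fingertips stand 8 mm ahead of it and the grasp point (between the pads) lies 11 mm behind it (r.finger_overhang is the distance from the TCP to the fingertips, in m); x points along the fingers, z is the direction in which the jaws open and shut, and the axes are right-handed (so a half turn about x gives the same grasp; the last joint's range is limited). The gripper opens to 85 mm and grips with 20 to 120 N. Pads are 22 mm wide; open, the fingers measure 114 mm over their backs; the gripper's body (76 mm by 85 mm) begins 54 mm behind the grasp point. The pads swing forward as they close: fully open they stand 13 mm farther back than shut.
Start: joints at [-1.274, 0.628, 0.038, 1.517, -0.027, 0.996, -0.02], TCP at [0.231, 0.608, 0.239] pointing down, gripper open.
Joint ranges: [-3.06, 3.06], [-0.37, 2.12], [-1.25, 1.32], [0.18, 2.47], [-1.1, 4.24], [0.23, 1.98], [-2.94, 2.94]. Speed limits (rad/s): [2.57, 2.57, 3.14, 3.14, 3.14, 3.14, 3.14].

INTERFACE

Orientations are given as a unit quaternion [w, x, y, z].
In Python, from bench import monitor, snapshot, camera_params, ticket, r gives the robot as it stands.
- The arm moves only by the tool servo_tool, never from a script. Its argument "series" is a list of rows, each a list of 3 entries, a list of its own where there are three numbers: the shift along the tool's x, y, z in m, then the turn, a rotation vector about the tool's x, y, z in degrees, then the opening in per cent of the stroke, from 0 (shut) to 100 (fully open). A call has 1 to 20 rows; each row is the pose to reach, as a shift and turn from the pose commanded when the call began, along the tool's axes at that moment; what a row does not reach only later rows make up. A row lasts 1/12 s, in which the tool goes at most 41.7 mm and 7.16 degrees, less where a joint would pass 70% of its speed; a pose out of reach is approached as far as the arm can. A call with a gripper value outside its range is refused whole. The fingers move at their own pace and stop on an object; "grip_force" is the grip in N (left out, the last holds). Time passes only in rows, so rows that repeat a pose let the fingers close. It gives the time, the measured TCP pose, the force and the opening at its end, in the units of the state.
- monitor.state(): the state, without advancing time (a new reading comes with each control period).
- snapshot(name): name is "scene" or "side" or "wrist"; returns the picture (420x560x3 uint8, red, green, blue); there is no depth.
- camera_params(name): a dict with "fx", "fy", "cx", "cy" (pixels), "origin" and "orientation" of the camera in the world. Camera axes: x right, y down, z forward; pixel columns grow to the right and rows downward; lengths in m; the calibration is good to about 2 mm. A picture is of the moment at which its call begins: read the wrist's pose just before it. camera_params takes no time and is no camera call; for the wrist camera it gives the pose at the moment of the call.
- ticket.finish_job(): hands the job in, once; it reports no verdict.
The state is a dict: "time_s": time; "joints": joint angles; "joint_velocities": joint speeds; "tau": joint torques, N m; "ee_pos": TCP position; "tool_rot": TCP orientation; "contact_force": force on the tool from outside, world axes, zero at the start; "torque": the same for the moment, N m; "width": opening from 0.0 (shut) to 1.0 (fully open).
Only numpy, scipy, OpenCV 4.12 (cv2) and the standard library are available. Lean on these libraries where they do the work, as an engineer would, in place of code of your own. Each camera call takes 0.05 s, during which the arm holds its last target.

## Working session

There is one attempt and no reset: what is moved stays moved. The work goes in short steps, Python scripts to look and compute and a tool call to move; the robot and the scene stay as the last step left them, time stands still between calls to the robot, and variables do not carry over. Pictures are saved under pics/ and viewed, and the job is handed in when it is done.

Besides the shell and the picture viewer there is one more tool, called after "Call:" by a JSON object that holds its "api" and its "payload", one argument or row to a line. servo_tool: Moves the arm, as the interface text tells. Its arguments: {"type":"object","properties":{"series":{"type":"array","items":{"type":"array"}},"grip_force":{"type":"number"}},"required":["series"]}

```bash
ls; mkdir -p pics
cat > h.py <<'E'
import numpy as np,cv2
from bench import monitor,snapshot,camera_params,ticket,r
from scipy.spatial.transform import Rotation as R
def q2R(q): return R.from_quat([q[1],q[2],q[3],q[0]]).as_matrix()
def save(name,fn):
    p=camera_params(name); im=np.asarray(snapshot(name)); cv2.imwrite('pics/'+fn+'.png',im[:,:,::-1])
    np.save('pics/'+fn+'.npy',np.array([p['fx'],p['fy'],p['cx'],p['cy'],*p['origin'],*p['orientation']]));return im,p
def ray(fn,uv):
    a=np.load('pics/'+fn+'.npy'); d=np.array([(uv[0]-a[2])/a[0],(uv[1]-a[3])/a[1],1.]); return a[4:7],q2R(a[7:11])@d
def atz(fn,uv,z):
    o,d=ray(fn,uv); return o+d*(z-o[2])/d[2]
def tri(*obs):
    A=np.zeros((3,3));b=np.zeros(3)
    for fn,uv in obs:
        o,d=ray(fn,uv);d=d/np.linalg.norm(d);P=np.eye(3)-np.outer(d,d);A+=P;b+=P@o
    x=np.linalg.solve(A,b); return x,[np.linalg.norm(np.cross(x-ray(f,u)[0],ray(f,u)[1]/np.linalg.norm(ray(f,u)[1]))) for f,u in obs]
def proj(fn,X):
    a=np.load('pics/'+fn+'.npy'); c=q2R(a[7:11]).T@(np.array(X)-a[4:7]); return c[0]/c[2]*a[0]+a[2],c[1]/c[2]*a[1]+a[3]
def crop(fn,x0,y0,w,h,k,out):
    im=cv2.imread('pics/'+fn+'.png')[y0:y0+h,x0:x0+w]; cv2.imwrite('pics/'+out+'.png',cv2.resize(im,None,fx=k,fy=k,interpolation=cv2.INTER_CUBIC))
E
python3 - <<'E'
from h import *
s=monitor.state()
for k in s: print(k,s[k])
for n in ['scene','side','wrist']:
    im,p=save(n,n+'0'); print(n,p)
E
```

```text
pics
time_s 0.0
joints [-1.27374148  0.62935836  0.03842309  1.5183825  -0.02696689  0.99628778
 -0.01999169]
joint_velocities [ 0.000698    0.00047434  0.00140736 -0.00079223  0.00115277  0.00245165
  0.00122525]
tau [-2.03606595e-05 -5.63393354e+01  1.22644342e+00 -1.93453234e+01
  1.10759438e-02  1.03139048e-02 -4.59524557e-06]
ee_pos [0.23046721 0.6071118  0.23837617]
tool_rot [ 0.58145238 -0.40198612  0.5825514   0.40119092]
contact_force [ 0.28444654 -0.72296103 -0.081344  ]
torque [0.00792241 0.00382766 0.0325199 ]
width 1.0007929665791435
scene {'fx': 401.1443899410762, 'fy': 401.1443899410762, 'cx': 276.4684610246638, 'cy': 211.09618316725755, 'origin': array([0.92361104, 0.2923419 , 0.57953361]), 'orientation': array([-0.16982708,  0.42104298,  0.82720798, -0.33107179])}
side {'fx': 430.2530885853325, 'fy': 430.2530885853325, 'cx': 281.8139186188416, 'cy': 215.56842673956402, 'origin': array([ 0.50434924, -0.52463912,  0.65510799]), 'orientation': array([-0.35362343,  0.9349361 , -0.02891895,  0.00294002])}
wrist {'fx': 371.5392871131462, 'fy': 371.5392871131462, 'cx': 276.637997002736, 'cy': 216.19638197271715, 'origin': array([0.1666833 , 0.63091256, 0.37314166]), 'orientation': array([0.11140063, 0.8152502 , 0.56316142, 0.07619862])}
```

View pics/scene0.png

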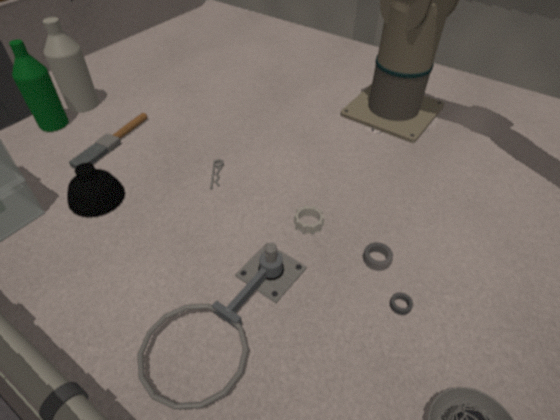

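View pics/side0.png

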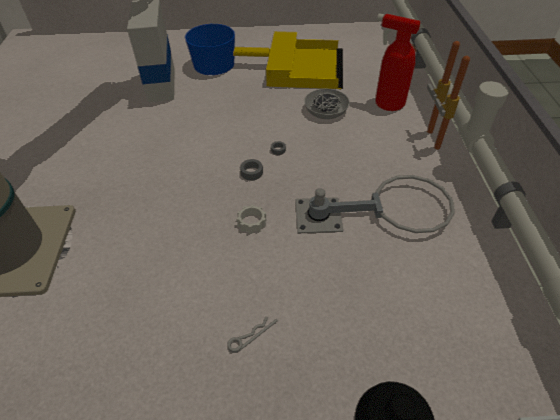

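View pics/wrist0.png

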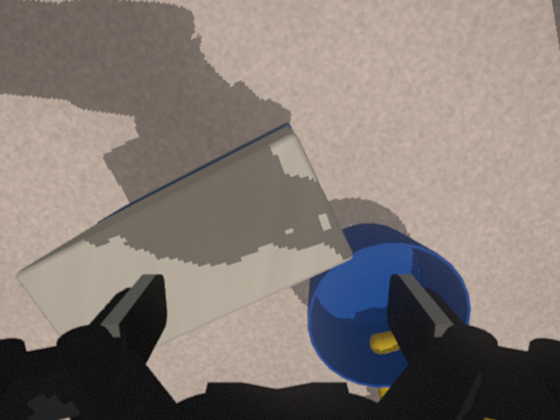

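Scene: the pin is at (269,250), with rings at (377,256, larger) and (401,303, smaller), the trap nut at (309,220) and the cotter at (216,175). In the side view they're at pin (319,196), large ring (251,169), small ring (278,148) and cotter (253,335). Next I'll enlarge these areas.

Run:
```python
from h import *
crop('scene0',190,150,60,50,8,'c1'); crop('scene0',225,225,100,75,8,'c2'); crop('scene0',350,230,80,90,6,'c3')
crop('side0',215,305,80,60,8,'c4'); crop('side0',285,180,100,60,8,'c5'); crop('side0',230,130,75,60,8,'c6')
for a,b in (('c1','c4'),('c2','c5'),('c3','c6')):print(cv2.imread('pics/%s.png'%a).shape)
```

```text
(400, 480, 3)
(600, 800, 3)
(540, 480, 3)
```

View pics/c1.png

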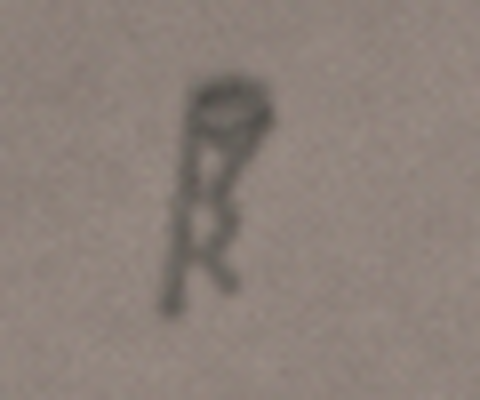

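View pics/c2.png

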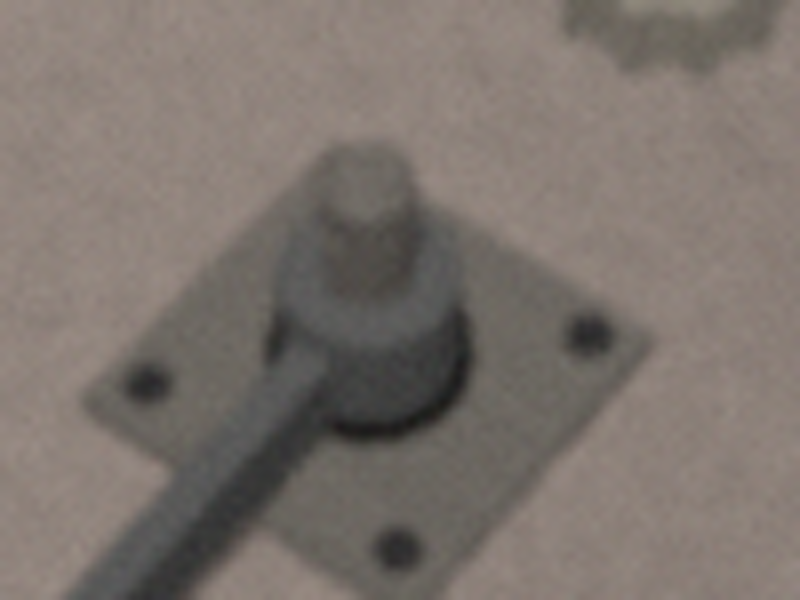

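View pics/c3.png

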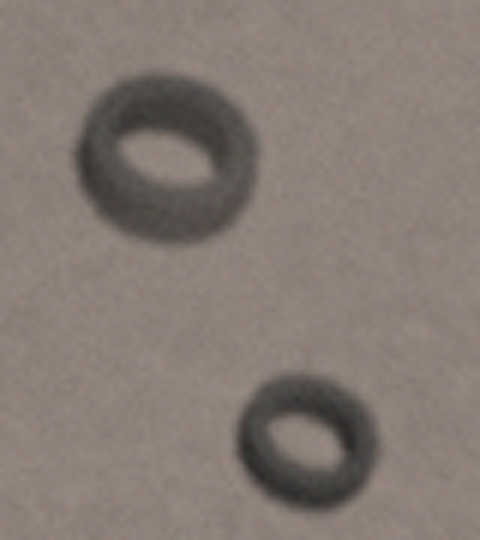

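View pics/c4.png

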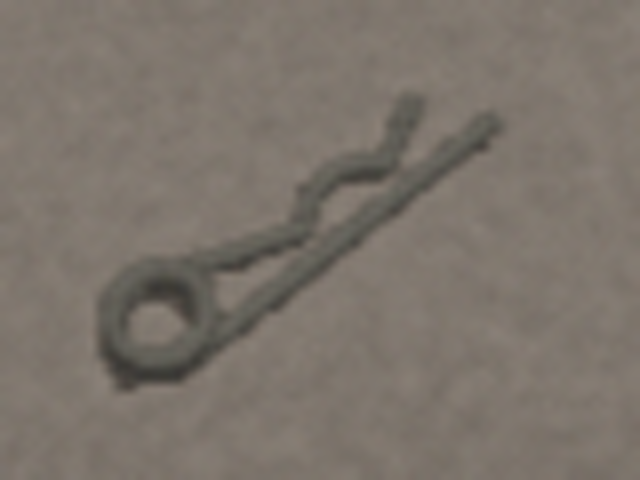

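View pics/c5.png

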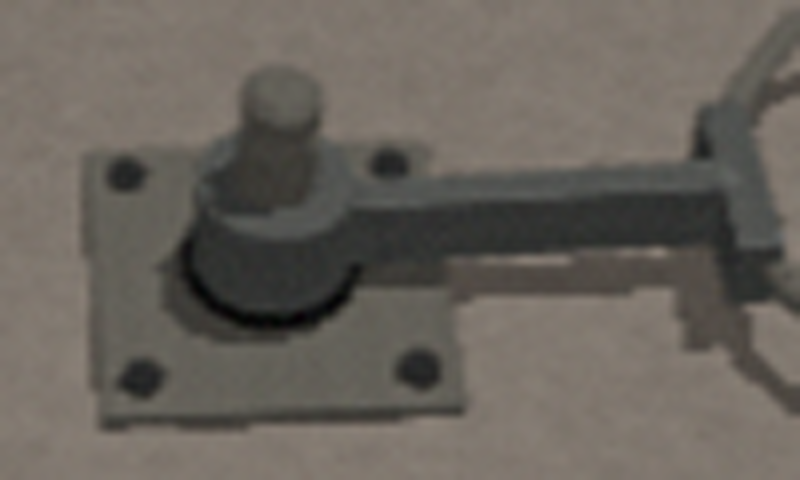

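View pics/c6.png

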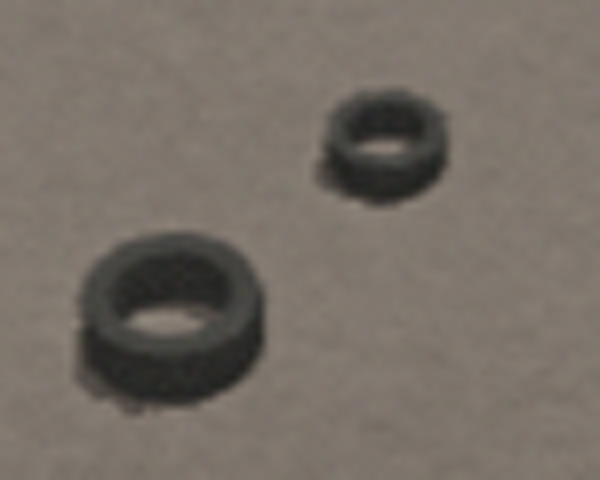

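Large ring in side crop: x 80–265. Small ring: 325–447 with its top face centre at about (386,127). I'll now triangulate everything.

Run:
```python
from h import *
def s(c,x,y):
    o={'c1':(190,150,8,'scene0'),'c2':(225,225,8,'scene0'),'c3':(350,230,6,'scene0'),'c4':(215,305,8,'side0'),'c5':(285,180,8,'side0'),'c6':(230,130,8,'side0')}[c]
    return o[3],((x+.5)/o[2]+o[0]-.5,(y+.5)/o[2]+o[1]-.5)
np.set_printoptions(precision=4,suppress=True)
print('small top',tri(s('c3',308,431),s('c6',386,126)))
print('big top',tri(s('c3',168,150),s('c6',173,292)))
print('pin top',tri(s('c2',371,172),s('c5',282,93)))
print('bush top',tri(s('c2',370,270),s('c5',278,178)))
print('coil top',tri(s('c1',235,105),s('c4',160,308)))
print('tip',tri(s('c1',170,310),s('c4',490,122)))
for n,c,x,y in (('l',"c6",325,127),('r','c6',447,127)): print(n,atz(*s(c,x,y),.014))
for n,c,x,y in (('l',"c6",80,292),('r','c6',265,292)): print(n,atz(*s(c,x,y),.014))
print('coil z.01',atz(*s('c4',158,308),.01),'tip',atz(*s('c4',490,124),.0025))
for x,y in ((125,175),(388,163),(420,368),(140,378)): print('hole',atz(*s('c5',x,y),.006))
p=camera_params('wrist'); st=monitor.state()
T=q2R(st['tool_rot']);C=q2R(p['orientation'])
print('tool',T);print('cam in tool',T.T@(p['origin']-st['ee_pos']));print(T.T@C)
```

```text
small top (array([0.5302, 0.2556, 0.0154]), [np.float64(0.001002561669425092), np.float64(0.0010025616694250238)])
big top (array([0.4686, 0.1842, 0.0189]), [np.float64(0.0015913060239653957), np.float64(0.0015913060239653603)])
pin top (array([0.5996, 0.0467, 0.0718]), [np.float64(0.0005506904155834477), np.float64(0.0005506904155838476)])
bush top (array([0.6007, 0.0474, 0.0412]), [np.float64(0.00010772059812200384), np.float64(0.00010772059812209293)])
coil top (array([ 0.4361, -0.219 ,  0.0076]), [np.float64(0.00030482359089804953), np.float64(0.0003048235908980042)])
tip (array([ 0.5044, -0.1805,  0.0029]), [np.float64(0.0005735968874472631), np.float64(0.0005735968874469468)])
l [0.5118 0.2592 0.014 ]
r [0.5471 0.2566 0.014 ]
l [0.4413 0.1931 0.014 ]
r [0.4925 0.1894 0.014 ]
coil z.01 [ 0.4363 -0.2202  0.01  ] tip [ 0.5039 -0.1804  0.0025]
hole [0.567  0.0839 0.006 ]
hole [0.6353 0.0834 0.006 ]
hole [0.6337 0.0139 0.006 ]
hole [0.5649 0.0154 0.006 ]
tool [[-0.0006 -0.9349  0.3549]
 [-0.0014  0.3549  0.9349]
 [-1.      0.     -0.0015]]
cam in tool [-0.1347  0.068  -0.0007]
[[-0.0006 -0.2675  0.9636]
 [ 0.0008 -0.9636 -0.2675]
 [ 1.      0.0006  0.0008]]
```

Call:
{"api": "servo_tool", "payload": {
  "series": [
    [[-0.03,-0.03,-0.015],[0,0,0],60],
    [[-0.03,-0.4,-0.22],[0,0,0],60],
    [[-0.03,-0.4,-0.22],[0,0,0],60],
    [[-0.03,-0.4,-0.22],[0,0,0],60],
    [[-0.03,-0.4,-0.22],[0,0,0],60],
    [[-0.03,-0.4,-0.22],[0,0,0],60],
    [[-0.03,-0.4,-0.22],[0,0,0],60],
    [[-0.03,-0.4,-0.22],[0,0,0],60],
    [[-0.03,-0.4,-0.22],[0,0,0],60],
    [[-0.03,-0.4,-0.22],[0,0,0],60],
    [[-0.03,-0.4,-0.22],[0,0,0],60],
    [[-0.03,-0.4,-0.22],[0,0,0],60],
    [[0.09,-0.4,-0.22],[0,0,0],60],
    [[0.09,-0.4,-0.22],[0,0,0],60],
    [[0.09,-0.4,-0.22],[0,0,0],60],
    [[0.09,-0.4,-0.22],[0,0,0],60]
  ]
}}

```text
time_s: 1.48
ee_pos: [0.5215, 0.2577, 0.1424]
tool_rot: [0.577, -0.401, 0.587, 0.402]
contact_force: [-0.7, -1.2, -1.2]
width: 0.603
```

Run:
```python
from h import *
s=monitor.state(); print(s['ee_pos'],s['joints'],s['width']); save('wrist','w1')
```

```text
[0.52150474 0.25765164 0.1424242 ] [-0.54103558  0.65925494  0.05371719  1.79232577 -0.05118586  0.70558599
  0.74882621] 0.6029758488107483
```

View pics/w1.png

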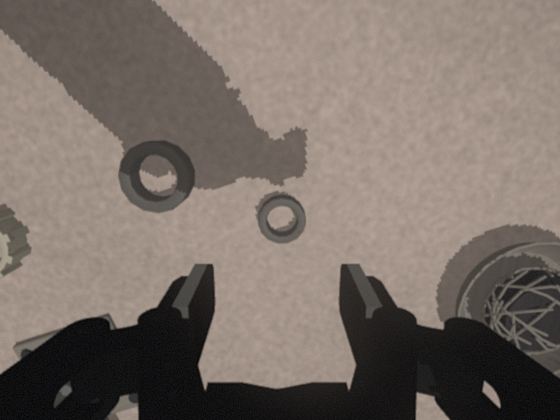

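Wrist view: the small collar is centred at about (282,218), between and ahead of the fingers; the larger ring is at (157,176).

Run:
```python
from h import *
crop('w1',242,178,80,80,7,'w1c')
print(atz('w1',(282,218),.014)); print(tri(('w1',(282,218)),('side0',(277.7,145.3))))
s=monitor.state();print(q2R(s['tool_rot']))
```

```text
[0.52705218 0.25779174 0.014     ]
(array([0.52816637, 0.25794099, 0.01398838]), [np.float64(0.0010903415825841791), np.float64(0.0010903415825841002)])
[[-0.00783722 -0.93485608  0.3549404 ]
 [-0.00408432  0.35497826  0.93486563]
 [-0.99996095  0.00587706 -0.00660029]]
```

View pics/w1c.png

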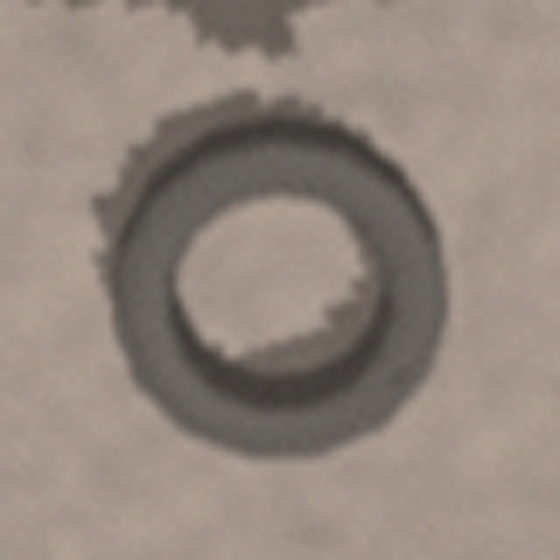

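Call:
{"api": "servo_tool", "payload": {
  "series": [
    [[0.03,0,0],[0,0,0],60],
    [[0.06,0,0],[0,0,0],60],
    [[0.06,0,0],[0,0,0],60],
    [[0.06,0,0],[0,0,0],60],
    [[0.06,0,0],[0,0,0],60]
  ]
}}

```text
time_s: 1.95
ee_pos: [0.5282, 0.261, 0.092]
tool_rot: [0.583, -0.402, 0.581, 0.401]
contact_force: [-0.1, -0.4, -0.1]
width: 0.603
```

Call:
{"api": "servo_tool", "payload": {
  "series": [
    [[0.03,-0.001,-0.003],[0,0,0],60],
    [[0.055,-0.001,-0.003],[0,0,0],60],
    [[0.055,-0.001,-0.003],[0,0,0],60],
    [[0.055,-0.001,-0.003],[0,0,0],60],
    [[0.055,-0.001,-0.003],[0,0,0],60]
  ]
}}

```text
time_s: 2.37
ee_pos: [0.528, 0.2578, 0.0367]
tool_rot: [0.583, -0.402, 0.581, 0.401]
contact_force: [-0.6, -0.8, -0.1]
width: 0.596
```

Run:
```python
from h import *
s=monitor.state(); print(s['ee_pos']); save('wrist','w2')
```

```text
[0.52800916 0.25780586 0.0366895 ]
```

View pics/w2.png

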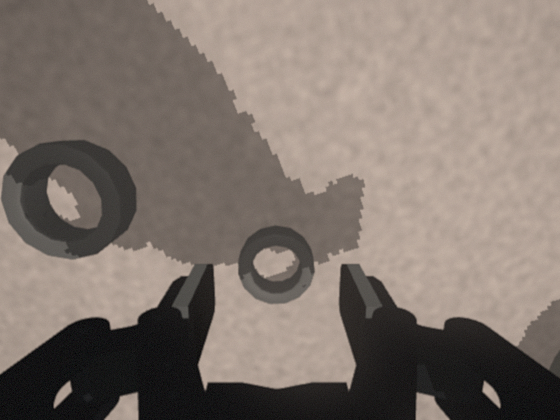

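The collar is at (276,264), centred between the fingers.

Run:
```python
from h import *
print(atz('w2',(276,262.5),.014))
```

```text
[0.5254657  0.25794441 0.014     ]
```

Call:
{"api": "servo_tool", "payload": {
  "series": [
    [[0.015,0,0],[0,0,0],60],
    [[0.026,0,0],[0,0,0],60],
    [[0.026,0,0],[0,0,0],60],
    [[0.026,0,0],[0,0,0],60]
  ]
}}

```text
time_s: 2.75
ee_pos: [0.5263, 0.2569, 0.0085]
tool_rot: [0.582, -0.402, 0.582, 0.402]
contact_force: [-0.1, 0.1, -0.3]
width: 0.6
```

Call:
{"api": "servo_tool", "payload": {
  "series": [
    [[0,0,0],[0,0,0],30],
    [[0,0,0],[0,0,0],30],
    [[0,0,0],[0,0,0],30],
    [[0,0,0],[0,0,0],30],
    [[0,0,0],[0,0,0],30],
    [[0,0,0],[0,0,0],30],
    [[0,0,0],[0,0,0],30]
  ],
  "grip_force": 30
}}

```text
time_s: 3.33
ee_pos: [0.5268, 0.2571, 0.0092]
tool_rot: [0.582, -0.402, 0.582, 0.402]
contact_force: [-1.3, -1.0, 6.4]
width: 0.416
```

Call:
{"api": "servo_tool", "payload": {
  "series": [
    [[-0.02,0,0],[0,0,0],30],
    [[-0.06,0,0],[0,0,0],30],
    [[-0.1,-0.01,-0.01],[0,0,0],30],
    [[-0.12,-0.04,-0.04],[0,0,0],30],
    [[-0.13,-0.07,-0.07],[0,0,0],30],
    [[-0.13,-0.1,-0.1],[0,0,0],30],
    [[-0.13,-0.12,-0.13],[0,0,0],30],
    [[-0.13,-0.12,-0.145],[0,0,0],30],
    [[-0.13,-0.12,-0.15],[0,0,0],30],
    [[-0.13,-0.12,-0.15],[0,0,0],30],
    [[-0.13,-0.12,-0.15],[0,0,0],30]
  ]
}}

```text
time_s: 4.25
ee_pos: [0.5851, 0.0757, 0.1383]
tool_rot: [0.582, -0.401, 0.582, 0.402]
contact_force: [-0.7, -0.2, -0.1]
width: 0.409
```

Run:
```python
from h import *
s=monitor.state(); print(s['ee_pos'],s['width']); save('wrist','w3'); save('side','s3')
```

```text
[0.58509527 0.07569078 0.13831895] 0.40901601239248925
```

View pics/w3.png

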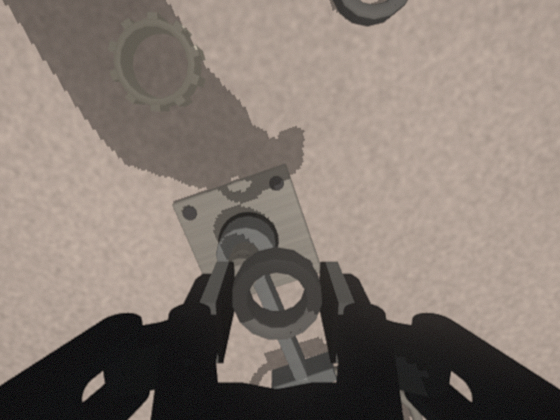

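View pics/s3.png

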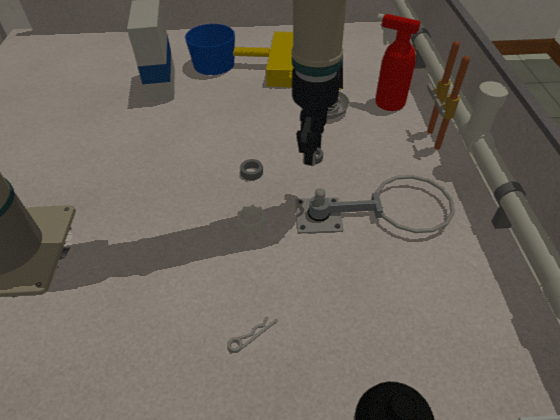

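The collar is held level at (277,292). The bush is at about (248,238), partly in shadow. I'll check the pin estimate against a crop.

Run:
```python
from h import *
print('collar',atz('w3',(277,291.5),.1435), proj('w3',(.6,.0468,.072)), proj('w3',(.6,.0468,.04)),proj('w3',(.6,.0468,.006)))
crop('w3',160,150,180,180,4,'w3c')
```

```text
collar [0.58293196 0.07604373 0.1435    ] (np.float64(240.33844208183797), np.float64(276.00180258935006)) (np.float64(244.74642054676994), np.float64(255.86464383107767)) (np.float64(248.3730146298949), np.float64(239.29711715537172))
```

View pics/w3c.png

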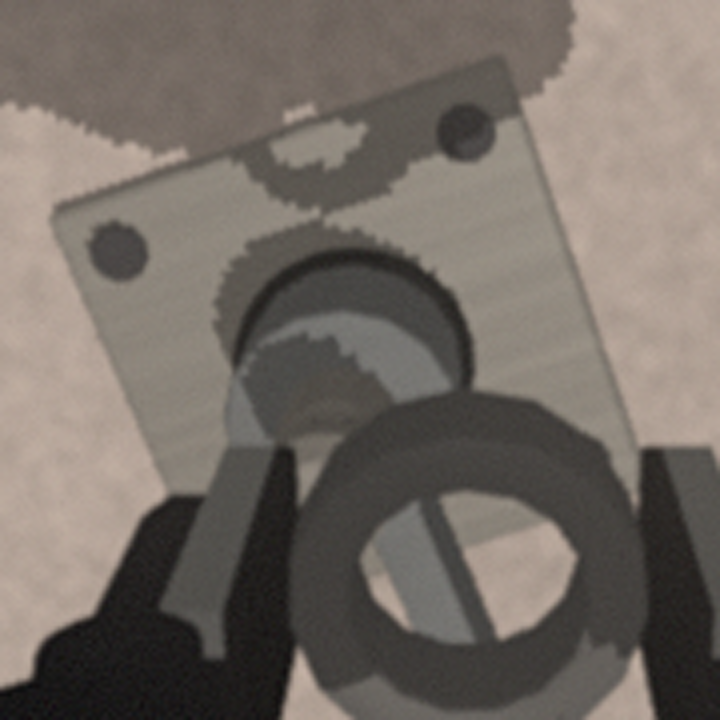

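Call:
{"api": "servo_tool", "payload": {
  "series": [
    [[0.0,-0.0253,-0.0214],[0,0,0],30],
    [[0.0,-0.0253,-0.0214],[0,0,0],30],
    [[0.02,-0.0253,-0.0214],[0,0,0],30],
    [[0.045,-0.0253,-0.0214],[0,0,0],30],
    [[0.045,-0.0253,-0.0214],[0,0,0],30],
    [[0.045,-0.0253,-0.0214],[0,0,0],30],
    [[0.045,-0.0253,-0.0214],[0,0,0],30]
  ]
}}

```text
time_s: 4.93
ee_pos: [0.6019, 0.0463, 0.094]
tool_rot: [0.582, -0.402, 0.581, 0.402]
contact_force: [0.0, -0.6, 0.1]
width: 0.413
```

Run:
```python
from h import *
s=monitor.state(); print(s['ee_pos'],s['width']); save('wrist','w4'); save('side','s4');save('scene','sc4')
crop('side0',0,0,1,1,1,'x')
crop('s4',280,140,90,100,6,'s4c');crop('sc4',220,180,110,100,6,'sc4c')
a=cv2.imread('pics/s4c.png');b=cv2.imread('pics/sc4c.png')
cv2.imwrite('pics/m4.png',cv2.resize(np.hstack([a,b]),None,fx=.66,fy=.66))
```

```text
[0.60191476 0.04629912 0.09401819] 0.4133941929008554
```

View pics/m4.png

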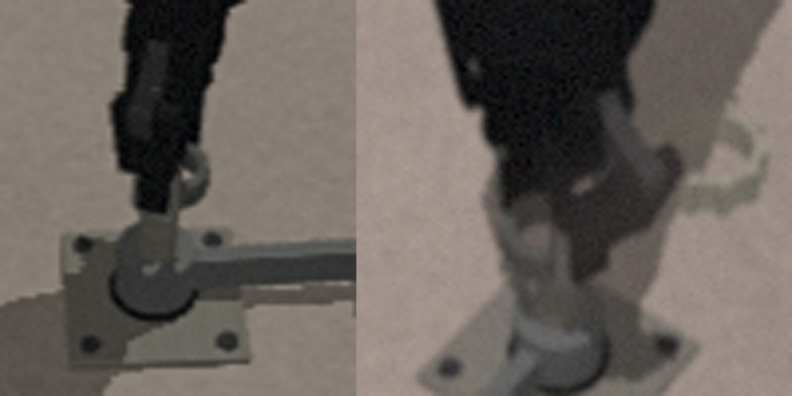

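View pics/w4.png

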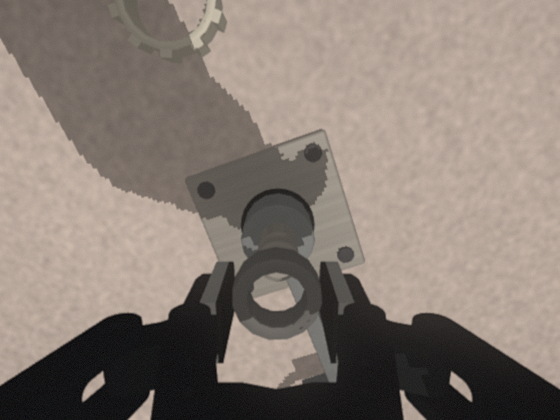

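Run:
```python
from h import *
print('tcp+5mm',proj('w4',(.6019,.0463,.099)),'pintop',proj('w4',(.5996,.0467,.072)))
print(atz('s4',(332.5,184),.092))
print('collar wrist',atz('w4',(277,290),.099))
crop('w4',200,180,160,180,4,'w4c');crop('s4',295,160,60,50,12,'s4d')
```

```text
tcp+5mm (np.float64(278.1094962993053), np.float64(296.3540767886448)) pintop (np.float64(276.85618257187264), np.float64(263.4472333944983))
[0.62237515 0.04345577 0.092     ]
collar wrist [0.59923199 0.046848   0.099     ]
```

View pics/w4c.png

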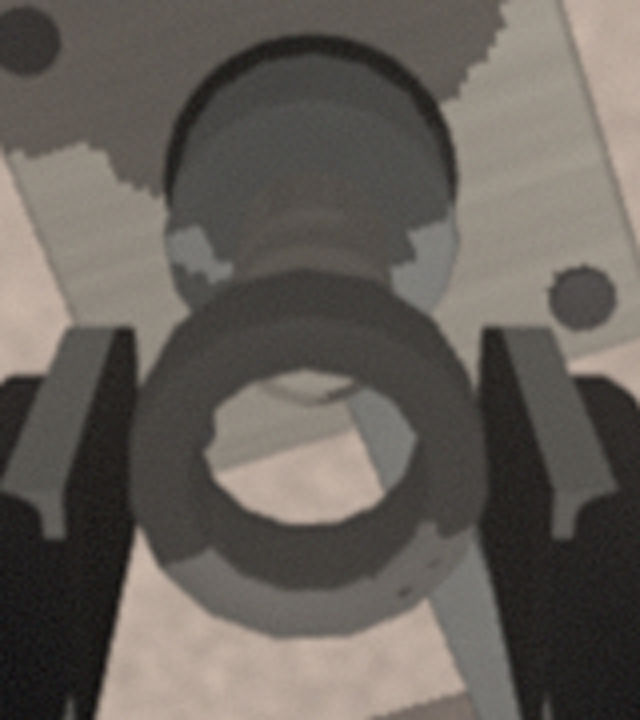

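View pics/s4d.png

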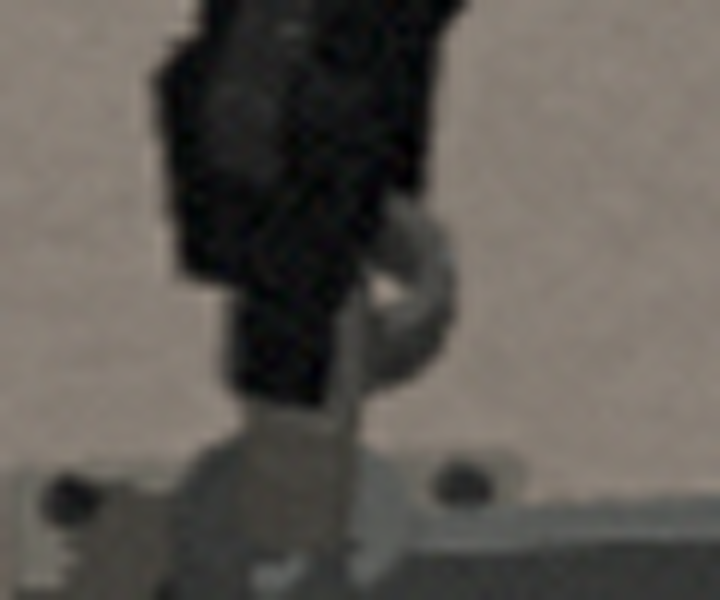

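In `w4c` the collar's top face is centred at (277,299), which puts it about 3 mm ahead (+x) of the pin. I'll shift back 3 mm and lower.

Call:
{"api": "servo_tool", "payload": {
  "series": [
    [[0.0,0.003,-0.0005],[0,0,0],30],
    [[0.0,0.003,-0.0005],[0,0,0],30],
    [[0.008,0.003,-0.0005],[0,0,0],30],
    [[0.016,0.003,-0.0005],[0,0,0],30],
    [[0.022,0.003,-0.0005],[0,0,0],30],
    [[0.022,0.003,-0.0005],[0,0,0],30]
  ]
}}

```text
time_s: 5.58
ee_pos: [0.5975, 0.0466, 0.0695]
tool_rot: [0.581, -0.401, 0.582, 0.403]
contact_force: [0.0, 3.3, -2.1]
width: 0.41
```

Call:
{"api": "servo_tool", "payload": {
  "series": [
    [[0.008,0.0,0],[0,0,0],30],
    [[0.014,0,0],[0,0,0],30],
    [[0.018,0,0],[0,0,0],30],
    [[0.018,0,0],[0,0,0],30],
    [[0.018,0,0],[0,0,0],30]
  ]
}}

```text
time_s: 6.0
ee_pos: [0.5981, 0.0465, 0.0526]
tool_rot: [0.582, -0.401, 0.582, 0.402]
contact_force: [1.3, 3.9, -2.2]
width: 0.413
```

Run:
```python
from h import *
s=monitor.state(); print(s['ee_pos'],s['contact_force']); save('wrist','w5'); crop('w5',180,200,200,150,4,'w5c')
```

```text
[0.59805269 0.04654452 0.05261939] [ 1.25419909  3.88073564 -2.2367728 ]
```

View pics/w5c.png

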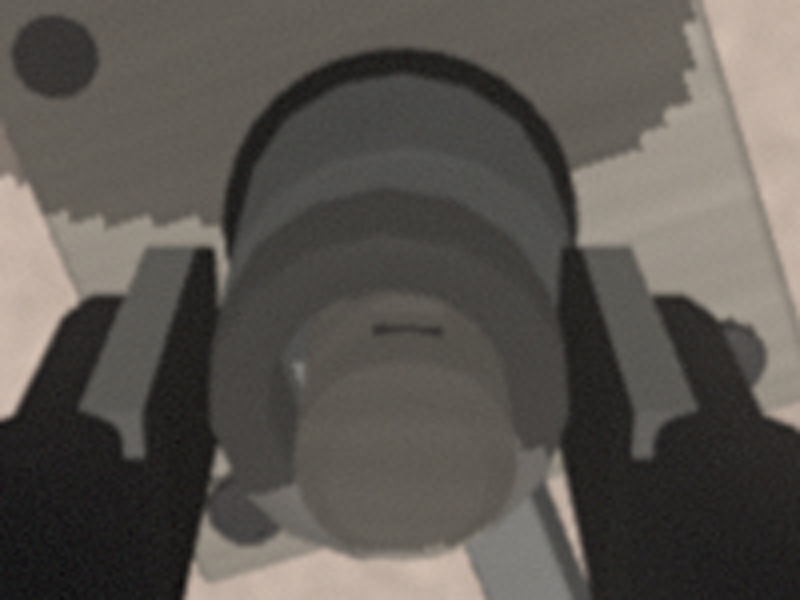

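The collar is round the pin, and the cross hole shows as a dark slot at crop (407,330), facing almost straight at the camera. I'll lower the last bit and release.

Call:
{"api": "servo_tool", "payload": {
  "series": [
    [[0.003,0.0,0.001],[0,0,0],30],
    [[0.004,0,0.002],[0,0,0],30],
    [[0.004,0,0.002],[0,0,0],55],
    [[0.004,0,0.002],[0,0,0],60],
    [[0.004,0,0.002],[0,0,0],60],
    [[0.004,0,0.002],[0,0,0],60],
    [[-0.03,0,0.002],[0,0,0],60],
    [[-0.06,0,0.002],[0,0,0],60],
    [[-0.06,0.04,0.002],[0,0,0],60],
    [[-0.06,0.05,0.002],[0,0,0],60],
    [[-0.06,0.05,0.002],[0,0,0],60]
  ]
}}

```text
time_s: 6.97
ee_pos: [0.549, 0.0666, 0.1136]
tool_rot: [0.581, -0.401, 0.582, 0.403]
contact_force: [0.4, 0.6, -0.3]
width: 0.601
```

Run:
```python
from h import *
s=monitor.state(); print(s['ee_pos'],s['contact_force'],s['width']); save('wrist','w6'); save('side','s6');save('scene','sc6')
print(proj('w6',(.5998,.0467,.059)))
```

```text
[0.5489883  0.06656979 0.11364564] [ 0.4190866   0.64474333 -0.30799637] 0.6005822974811575
(np.float64(276.37417485164036), np.float64(333.15632226510235))
```

View pics/w6.png

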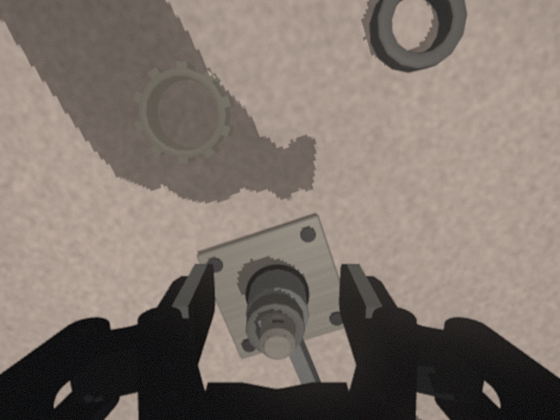

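Run:
```python
from h import *
crop('w6',235,285,80,80,9,'w6c')
crop('s6',285,170,60,60,8,'a');crop('sc6',235,225,60,60,8,'b')
cv2.imwrite('pics/m6.png',cv2.resize(np.hstack([cv2.imread('pics/a.png'),cv2.imread('pics/b.png')]),None,fx=.8,fy=.8))
```

```text
(no output)
```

View pics/w6c.png

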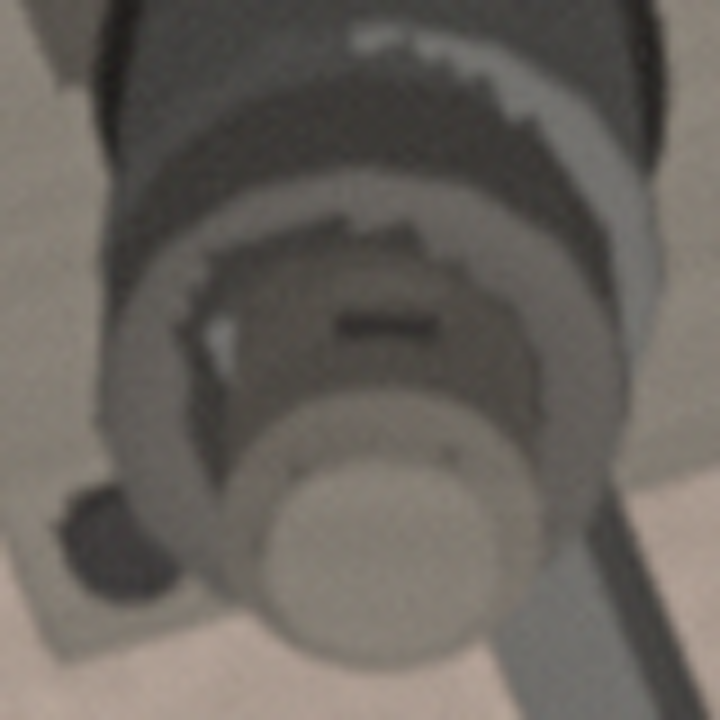

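View pics/m6.png

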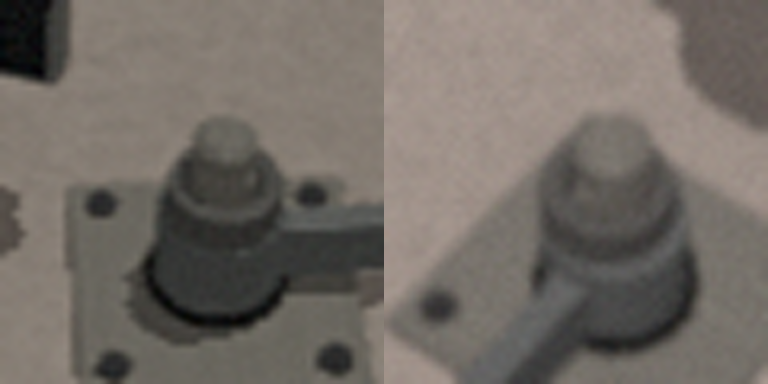

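Run:
```python
from h import *
c=atz('w6',(235+383.5/9-.5,285+563/9-.5),.072);print('pin top wrist',c)
for pc in (c[:2],np.array([.5998,.0467])):
  for u in (384,387,390):
    o,d=ray('w6',(235+u/9-.5,285+326/9-.5)); 
    a=d[:2]@d[:2];b=2*d[:2]@(o[:2]-pc);cc=(o[:2]-pc)@(o[:2]-pc)-1e-4
    D=b*b-4*a*cc
    if D<0: print('miss');continue
    t=(-b-np.sqrt(D))/2/a;P=o+t*d; print(u,P,'theta',np.degrees(np.arctan2(*(P[:2]-pc)[::-1]))+0)
s=monitor.state();T=q2R(s['tool_rot']);print('tool y ang',np.degrees(np.arctan2(T[1,1],T[0,1])))
```

```text
pin top wrist [0.60015625 0.04700906 0.072     ]
384 [0.59080901 0.05056282 0.06180906] theta 159.18349235743085
387 [0.59087756 0.05073812 0.06180489] theta 158.1050013948273
390 [0.59094943 0.05091221 0.06179482] theta 157.02589252926387
384 [0.59060799 0.05063789 0.06216579] theta 156.80951901293022
387 [0.59068371 0.05081015 0.06214867] theta 155.731404889161
390 [0.59076278 0.0509812  0.06212563] theta 154.6516787705634
tool y ang 159.19812340317404
```

The collar is seated on the bush, and the hole's near mouth lies at about 157.5°, so the leg should point along −22.5°. Next I'll go to the cotter, turning the jaws across its leg.

Call:
{"api": "servo_tool", "payload": {
  "series": [
    [[-0.01,0.001,-0.035],[-7,0,0],60],
    [[-0.01,0.001,-0.075],[-14,0,0],60],
    [[-0.01,0.002,-0.115],[-21,0,0],60],
    [[-0.01,0.002,-0.155],[-28,0,0],60],
    [[-0.01,0.003,-0.195],[-35,0,0],60],
    [[-0.01,0.003,-0.235],[-42,0,0],60],
    [[-0.01,0.004,-0.275],[-49,0,0],60],
    [[-0.01,0.004,-0.3075],[-56,0,0],60],
    [[-0.01,0.004,-0.3075],[-57.3,0,0],60],
    [[-0.01,0.004,-0.3075],[-57.3,0,0],60],
    [[-0.01,0.004,-0.3075],[-57.3,0,0],60],
    [[-0.01,0.004,-0.3075],[-57.3,0,0],60]
  ]
}}

```text
time_s: 8.12
ee_pos: [0.4406, -0.2196, 0.1232]
tool_rot: [-0.318, 0.632, -0.318, -0.631]
contact_force: [-0.1, 0.0, -0.3]
width: 0.601
```

Run:
```python
from h import *
s=monitor.state(); print(s['ee_pos'],s['joints']); save('wrist','w7');T=q2R(s['tool_rot']);print(T)
```

```text
[ 0.44060215 -0.21964857  0.12316773] [ 0.62648178  0.60430793 -0.32223112  2.0530582   0.35789584  0.53654488
  2.25617949]
[[ 7.23600307e-04 -8.03312513e-01 -5.95557288e-01]
 [ 6.76087462e-04 -5.95556915e-01  8.03312831e-01]
 [-9.99999510e-01 -9.83926226e-04  1.12164351e-04]]
```

View pics/w7.png

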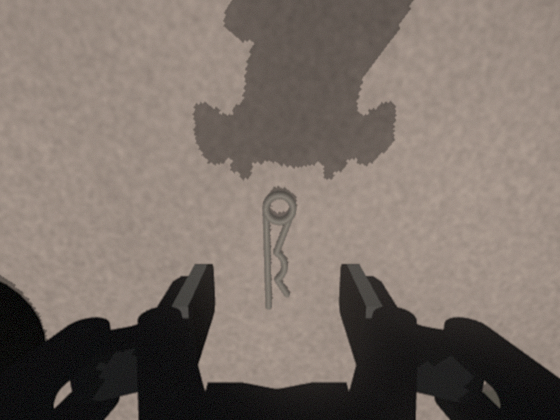

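Run:
```python
from h import *
crop('w7',240,180,80,135,6,'w7c')
```

```text
(no output)
```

View pics/w7c.png

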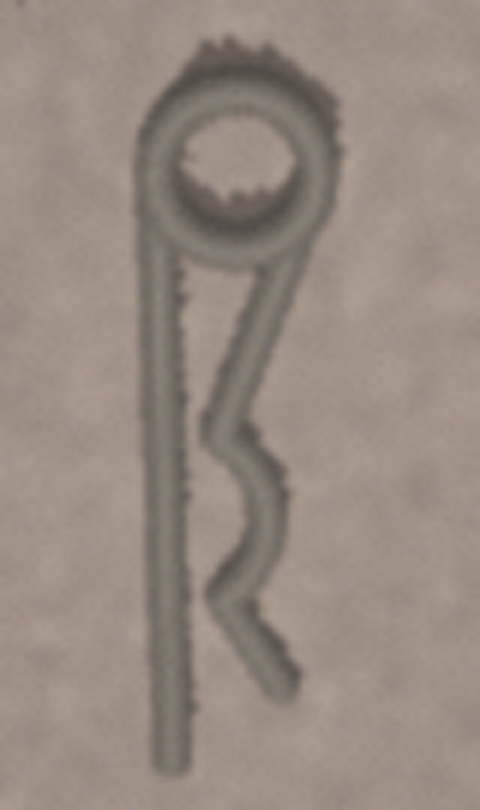

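Run:
```python
from h import *
px=lambda x,y:(240+(x+.5)/6-.5,180+(y+.5)/6-.5)
c=atz('w7',px(238,171),.01); a=atz('w7',px(160,280),.0045); b=atz('w7',px(171,770),.0035)
print(c,a,b,'yaw',np.degrees(np.arctan2(*(b-a)[:2][::-1])))
s=monitor.state();T=q2R(s['tool_rot']);print('move tool for coil',T.T@(np.array([c[0],c[1],.01])-s['ee_pos']))
yaw=np.arctan2(*(b-a)[:2][::-1]);M=np.array([[np.cos(yaw),-np.sin(yaw)],[np.sin(yaw),np.cos(yaw)]]); print('tip in clip frame',M.T@(b-c)[:2])
```

```text
[ 0.4352917  -0.22127988  0.01      ] [ 0.45263866 -0.21985842  0.0045    ] [ 0.50469814 -0.1800959   0.0035    ] yaw 37.372232993663495
move tool for coil [0.11320663 0.00552308 0.00157833]
tip in clip frame [ 0.08015621 -0.0093998 ]
```

Call:
{"api": "servo_tool", "payload": {
  "series": [
    [[0.03,0.0055,0.0016],[-0.8,0,0],60],
    [[0.07,0.0055,0.0016],[-0.8,0,0],55],
    [[0.09,0.0055,0.0016],[-0.8,0,0],50],
    [[0.09,0.0055,0.0016],[-0.8,0,0],50],
    [[0.09,0.0055,0.0016],[-0.8,0,0],50]
  ]
}}

```text
time_s: 8.58
ee_pos: [0.4344, -0.221, 0.0328]
tool_rot: [0.313, -0.633, 0.313, 0.635]
contact_force: [0.8, -0.2, 0.2]
width: 0.502
```

Run:
```python
from h import *
s=monitor.state(); print(s['ee_pos']); save('wrist','w8'); crop('w8',200,220,160,150,5,'w8c')
print(proj('w8',(*s['ee_pos'][:2],.01)))
```

```text
[ 0.43440445 -0.2210231   0.03278526]
(np.float64(276.53273026706637), np.float64(268.24490869534014))
```

View pics/w8c.png

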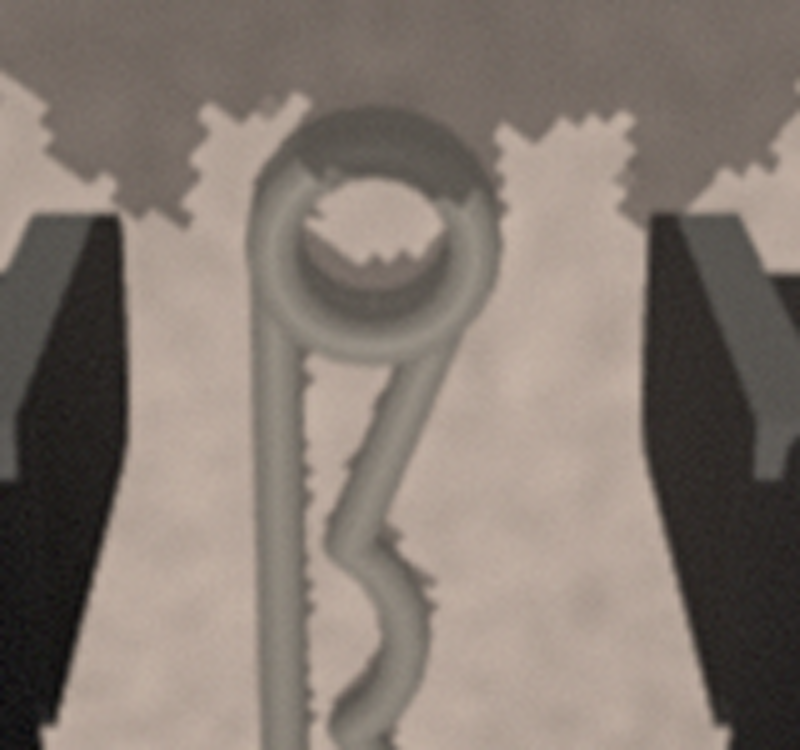

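Coil centre is at (274.6,267.6), within 1 mm of the TCP's projection. Descending and gripping.

Call:
{"api": "servo_tool", "payload": {
  "series": [
    [[0.012,0,-0.0008],[0,0,0],50],
    [[0.022,0,-0.0008],[0,0,0],50],
    [[0.022,0,-0.0008],[0,0,0],45],
    [[0.022,0,-0.0008],[0,0,0],35],
    [[0.022,0,-0.0008],[0,0,0],25],
    [[0.022,0,-0.0008],[0,0,0],18],
    [[0.022,0,-0.0008],[0,0,0],18],
    [[0.022,0,-0.0008],[0,0,0],18],
    [[0.022,0,-0.0008],[0,0,0],18]
  ],
  "grip_force": 60
}}

```text
time_s: 9.38
ee_pos: [0.435, -0.2234, 0.0123]
tool_rot: [-0.314, 0.634, -0.314, -0.633]
contact_force: [-0.3, 0.9, 5.3]
width: 0.236
```

Call:
{"api": "servo_tool", "payload": {
  "series": [
    [[-0.01,0,0],[0,0,0],18],
    [[-0.04,0,0],[0,0,0],18],
    [[-0.07,0,0],[0,0,0],18],
    [[-0.09,0,0],[0,0,0],18],
    [[-0.09,0,0],[0,0,0],18]
  ]
}}

```text
time_s: 9.8
ee_pos: [0.437, -0.2245, 0.1057]
tool_rot: [-0.314, 0.636, -0.314, -0.631]
contact_force: [1.6, -0.4, -0.0]
width: 0.239
```

Run:
```python
from h import *
s=monitor.state(); print(s['ee_pos'],s['width']); save('wrist','w9'); crop('w9',200,230,160,150,5,'w9c')
T=q2R(s['tool_rot']);print(T)
for dz in (0,-.005): print(proj('w9',s['ee_pos']+T@np.array([-dz,0,0])))
save('side','s9'); crop('s9',190,240,140,110,5,'s9c')
```

```text
[ 0.43695458 -0.22450232  0.10565616] 0.23912269863890043
[[ 0.00693872 -0.79565501 -0.6057103 ]
 [-0.00314892 -0.60573926  0.79565698]
 [-0.99997097 -0.00361351 -0.00670851]]
(np.float64(276.6231728437494), np.float64(291.22400538458555))
(np.float64(276.6186236553441), np.float64(285.6052688287217))
```

View pics/w9c.png

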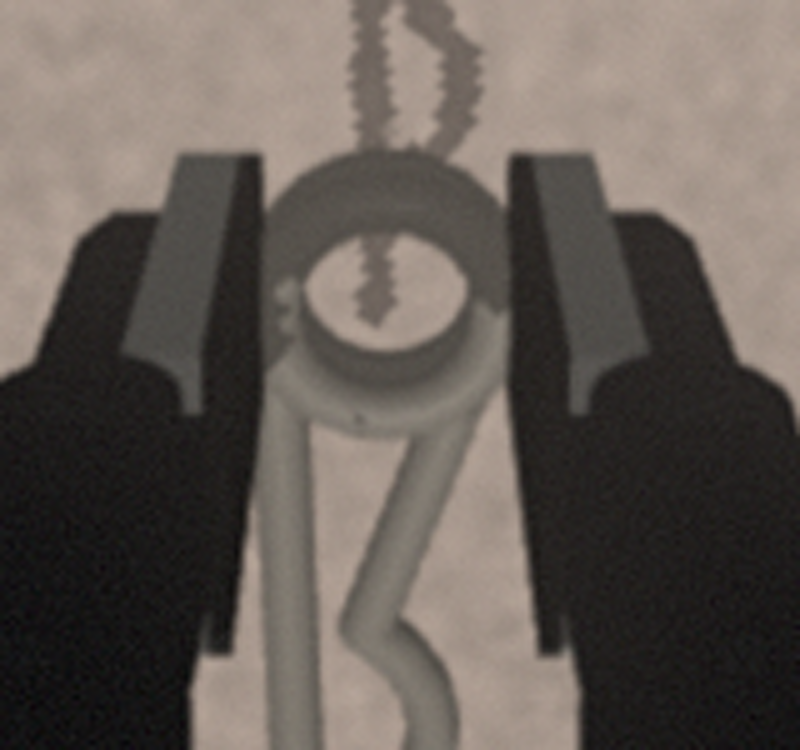

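View pics/s9c.png

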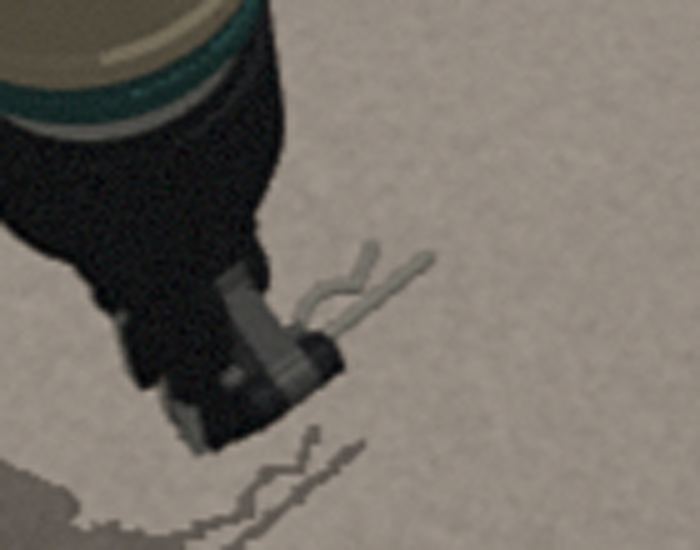

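The coil is firmly held between the pads with the leg along the left pad. Now I'll locate the tip in both views.

Run:
```python
from h import *
crop('w9',240,340,80,80,9,'w9d')
s=monitor.state();T=q2R(s['tool_rot'])
tip=s['ee_pos']+T@np.array([.0098,-.081,-.0095]); print(tip,proj('w9',tip),proj('s9',tip))
```

```text
[ 0.50524268 -0.18247032  0.09284116] (np.float64(260.48951479678357), np.float64(426.7507707738324)) (np.float64(275.2302546034634), np.float64(292.48496032347464))
```

View pics/w9d.png

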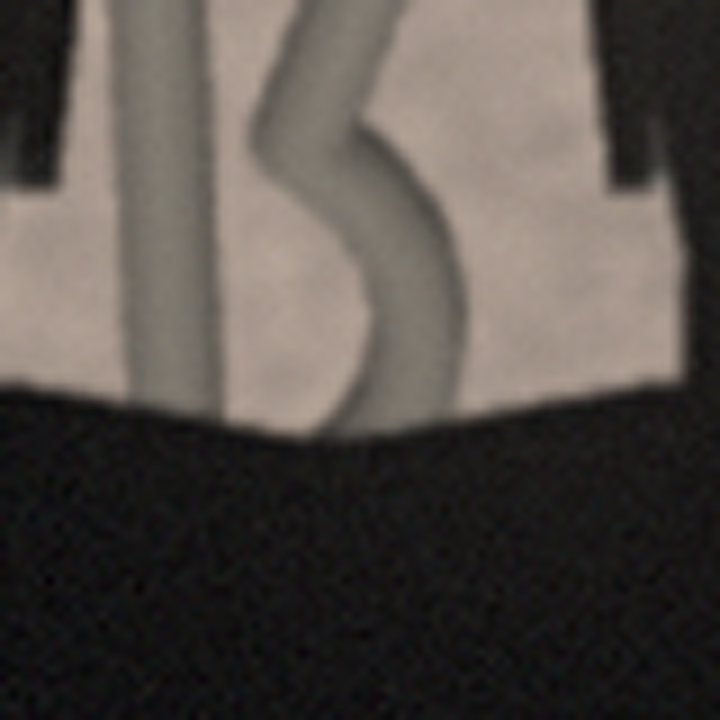

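Run:
```python
from h import *
s=monitor.state();T=q2R(s['tool_rot'])
for y in (-.02,-.03,-.04,-.05,-.06,-.07): print(y,proj('w9',s['ee_pos']+T@np.array([.0098,y,-.0095])))
print('meas',(240+160/9,340),(240+177/9,340+400/9), (200+287/5,230+450/5))
```

```text
-0.02 (np.float64(259.0194555884282), np.float64(315.9798822704642))
-0.03 (np.float64(259.2801979109797), np.float64(335.6271580912691))
-0.04 (np.float64(259.5326933706257), np.float64(354.6530219810192))
-0.05 (np.float64(259.7773271289813), np.float64(373.0864963723573))
-0.06 (np.float64(260.01446073054126), np.float64(390.95482411691654))
-0.07 (np.float64(260.244433885526), np.float64(408.2836028251459))
meas (257.77777777777777, 340) (259.6666666666667, 384.44444444444446) (257.4, 320.0)
```

Call:
{"api": "servo_tool", "payload": {
  "series": [
    [[0,-0.022,0.02],[5.5,0,0],18],
    [[0,-0.045,0.04],[11,0,0],18],
    [[0,-0.067,0.06],[16.5,0,0],18],
    [[0,-0.09,0.08],[22,0,0],18],
    [[0,-0.112,0.1],[27.5,0,0],18],
    [[0,-0.135,0.12],[33,0,0],18],
    [[0,-0.157,0.14],[38.5,0,0],18],
    [[0,-0.18,0.16],[44,0,0],18],
    [[0,-0.202,0.18],[49.5,0,0],18],
    [[0,-0.224,0.2],[55,0,0],18],
    [[0,-0.24,0.213],[59,0,0],18],
    [[0,-0.2467,0.2203],[60.6,0,0],18],
    [[0,-0.2467,0.2203],[60.6,0,0],18],
    [[0,-0.2467,0.2203],[60.6,0,0],18],
    [[0,-0.2467,0.2203],[60.6,0,0],18]
  ]
}}

```text
time_s: 11.15
ee_pos: [0.4965, 0.0998, 0.1007]
tool_rot: [0.59, -0.389, 0.592, 0.389]
contact_force: [1.0, -0.6, -0.7]
width: 0.232
```

Run:
```python
from h import *
s=monitor.state();T=q2R(s['tool_rot']);print(s['ee_pos'],s['width'],s['contact_force']);print(T)
print('ang -y',np.degrees(np.arctan2(-T[1,1],-T[0,1])))
tgt=np.array([.4999,.1002,.0688]); print('delta tool',T.T@(tgt-s['ee_pos']))
```

```text
[0.49650553 0.09983387 0.10068636] 0.23155836747272238 [ 1.00369458 -0.62235499 -0.68514891]
[[-0.00182865 -0.91834553  0.39577537]
 [-0.00149157  0.3957781   0.91834496]
 [-0.99999722  0.001089   -0.00209351]]
ang -y -23.314525407274985
delta tool [ 0.03187952 -0.00300711  0.00174644]
```

Call:
{"api": "servo_tool", "payload": {
  "series": [
    [[0.012,-0.003,0.0017],[0,0,0],18],
    [[0.024,-0.003,0.0017],[0,0,0],18],
    [[0.032,-0.003,0.0017],[0,0,0],18],
    [[0.032,-0.003,0.0017],[0,0,0],18],
    [[0.032,-0.003,0.0017],[0,0,0],18],
    [[0.032,-0.003,0.0017],[0,0,0],18]
  ]
}}

```text
time_s: 11.65
ee_pos: [0.5008, 0.1013, 0.0693]
tool_rot: [0.591, -0.389, 0.591, 0.389]
contact_force: [0.5, 0.9, -1.4]
width: 0.235
```

Run:
```python
from h import *
s=monitor.state();T=q2R(s['tool_rot']);print(s['ee_pos'],s['contact_force']);
tip=s['ee_pos']+T@np.array([.0098,-.081,-.0094]); print(tip)
for n in('side','scene','wrist'): save(n,n+'10')
for f in('side10','scene10'): print(proj(f,tip),proj(f,(.6,.0469,.059)))
u,v=map(int,proj('side10',tip)); crop('side10',u-30,v-25,70,50,8,'a'); print(u-30,v-25)
u,v=map(int,proj('scene10',tip)); crop('scene10',u-40,v-25,70,50,8,'b'); print(u-40,v-25)
cv2.imwrite('pics/m10.png',np.vstack([cv2.imread('pics/a.png'),cv2.imread('pics/b.png')])[:800])
```

```text
[0.50084689 0.1012596  0.06927428] [ 0.54383574  0.91620701 -1.43397806]
[0.57149829 0.06054521 0.05947032]
(np.float64(304.00699319302765), np.float64(191.1579023497012)) (np.float64(319.4193325561553), np.float64(195.62471513671485))
(np.float64(287.4736436414748), np.float64(244.02535081156623)) (np.float64(270.6701696336685), np.float64(251.3450068438111))
274 166
247 219
```

View pics/a.png

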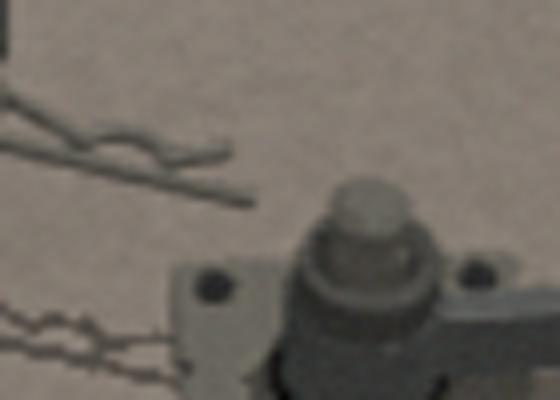

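View pics/b.png

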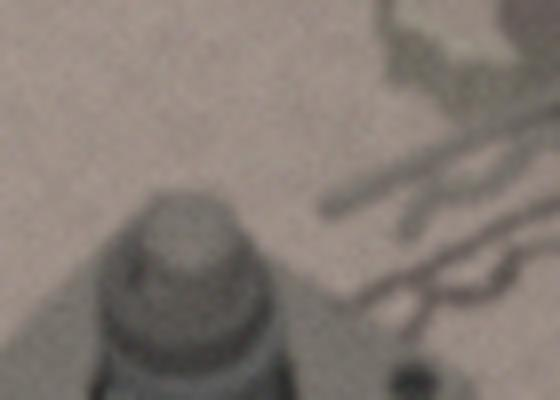

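View pics/wrist10.png

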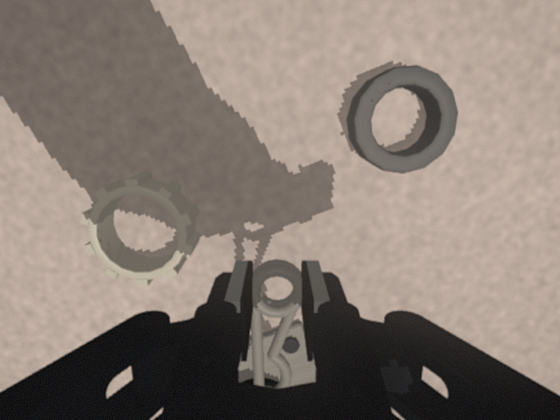

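Run:
```python
from h import *
crop('side10',310,180,25,25,24,'a'); crop('scene10',255,238,25,25,24,'b')
cv2.imwrite('pics/m11.png',np.hstack([cv2.imread('pics/a.png'),cv2.imread('pics/b.png')])[:,:1200]); 
m=cv2.imread('pics/m11.png');cv2.imwrite('pics/m11.png',cv2.resize(m,(800,400)))
```

```text
(no output)
```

View pics/m11.png

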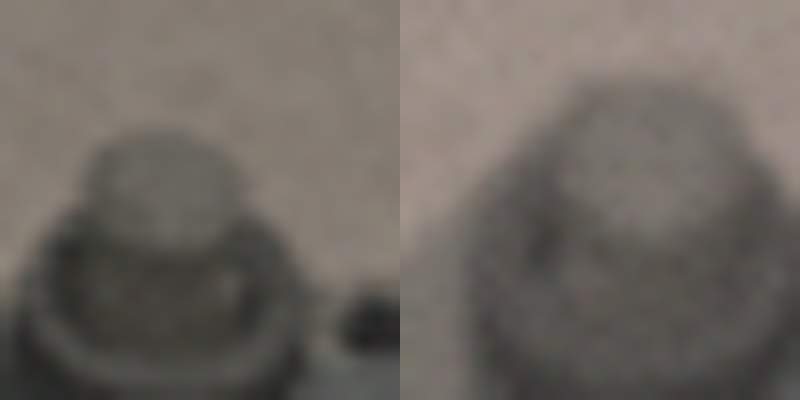

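Run:
```python
from h import *
th=np.radians(-22.5);e=np.array([np.cos(th),np.sin(th),0])
H=np.array([.6,.0469,.059]);M=H+.0095*e
obs={'side10':(324.4,197.2),'scene10':(263.6,252.5)}
for f in obs: print(f,'pred mouth',proj(f,M),'obs',obs[f])
print('tri mouth',tri(*obs.items()))
print('tri tip',tri(('side10',(274+254/8-.5,166+203/8-.5)),('scene10',(247+325/8-.5,219+209/8-.5))))
# pin top check in current images: side crop a (370,200ish) 
lines={'side10':((274-.5+.06,166+143/8-.5),(274+252/8-.5,166+203/8-.5)),'scene10':((247+560/8-.5,219+108/8-.5),(247+325/8-.5,219+208/8-.5))}
# leg line as intersection of two planes
ns=[]
for f,(a,b) in lines.items():
    o,d1=ray(f,a);_,d2=ray(f,b);n=np.cross(d1,d2);n/=np.linalg.norm(n);ns.append((n,n@o))
d=np.cross(ns[0][0],ns[1][0]);d/=np.linalg.norm(d)
p=np.linalg.solve(np.array([ns[0][0],ns[1][0],d]),[ns[0][1],ns[1][1],d@H])
print('leg dir',d,'yaw',np.degrees(np.arctan2(d[1],d[0])),'point abeam H',p,'minus H',p-H,'n comp',(p-H)@np.array([-e[1],e[0],0]))
```

```text
side10 pred mouth (np.float64(324.1937137436513), np.float64(196.752558038179)) obs (324.4, 197.2)
scene10 pred mouth (np.float64(265.66707454839496), np.float64(253.75308332674484)) obs (263.6, 252.5)
tri mouth (array([0.60917592, 0.04000524, 0.06071858]), [np.float64(0.0005700747442147546), np.float64(0.0005700747442148999)])
tri tip (array([0.57362585, 0.06092865, 0.05998775]), [np.float64(0.00036965024901675477), np.float64(0.00036965024901672533)])
leg dir [-0.91047979  0.41245306 -0.03014993] yaw 155.62917542822345 point abeam H [0.60060391 0.04837023 0.0608757 ] minus H [0.00060391 0.00147023 0.0018757 ] n comp 0.0015894270700695025
```

Call:
{"api": "servo_tool", "payload": {
  "series": [
    [[0.0005,0,-0.002],[0,0,0],18],
    [[0.0005,-0.005,-0.002],[0,0,0],18],
    [[0.0005,-0.01,-0.002],[0,0,0],18],
    [[0.0005,-0.014,-0.002],[0,0,0],18],
    [[0.0005,-0.014,-0.002],[0,0,0],18],
    [[0.0005,-0.014,-0.002],[0,0,0],18]
  ]
}}

```text
time_s: 12.3
ee_pos: [0.5132, 0.0941, 0.0688]
tool_rot: [0.591, -0.389, 0.591, 0.389]
contact_force: [0.2, -0.2, -0.7]
width: 0.238
```

Run:
```python
from h import *
s=monitor.state();T=q2R(s['tool_rot']);print(s['ee_pos'],s['contact_force'],T[:,1]);
tip=s['ee_pos']+T@np.array([.0098,-.081,-.0094]); print(tip,(tip-np.array([.6,.0469,.059]))@np.array([[.924,-.383,0],[.383,.924,0],[0,0,1]]).T)
for n in('side','scene'): save(n,n+'12')
crop('side12',290,175,45,35,12,'a');crop('scene12',250,230,45,35,12,'b')
cv2.imwrite('pics/m12.png',cv2.resize(np.hstack([cv2.imread('pics/a.png'),cv2.imread('pics/b.png')]),(800,311)))
```

```text
[0.51321829 0.09412107 0.0687852 ] [ 0.17844664 -0.17023946 -0.74325464] [-9.18290788e-01  3.95906511e-01 -2.50776379e-04]
[0.58388098 0.05342066 0.05900454] [-1.73913873e-02 -1.48493728e-04  4.54436721e-06]
```

View pics/m12.png

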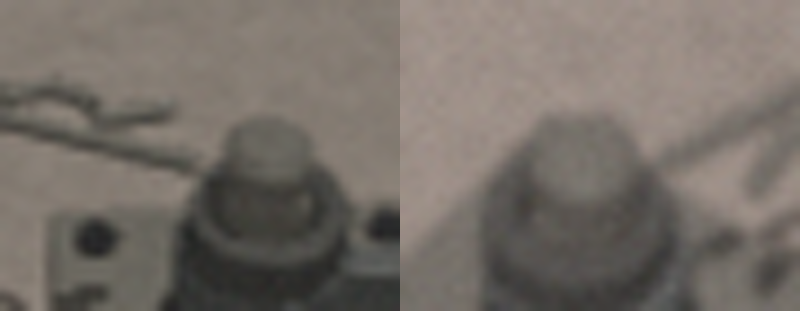

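Call:
{"api": "servo_tool", "payload": {
  "series": [
    [[0,-0.002,0],[0,0,0],18],
    [[0,-0.004,0],[0,0,0],18],
    [[0,-0.006,0],[0,0,0],18],
    [[0,-0.008,0],[0,0,0],18],
    [[0,-0.0095,0],[0,0,0],18],
    [[0,-0.0095,0],[0,0,0],18]
  ]
}}

```text
time_s: 12.9
ee_pos: [0.522, 0.0904, 0.0688]
tool_rot: [0.591, -0.389, 0.591, 0.389]
contact_force: [1.4, -0.0, -0.1]
width: 0.235
```

Call:
{"api": "servo_tool", "payload": {
  "series": [
    [[0,-0.0015,0],[0,0,0],18],
    [[0,-0.003,0],[0,0,0],18],
    [[0,-0.004,0],[0,0,0],18],
    [[0,-0.004,0],[0,0,0],18]
  ]
}}

```text
time_s: 13.23
ee_pos: [0.5254, 0.0889, 0.0688]
tool_rot: [0.591, -0.389, 0.591, 0.389]
contact_force: [0.0, 0.6, -0.3]
width: 0.235
```

Run:
```python
from h import *
s=monitor.state();T=q2R(s['tool_rot']);print(s['ee_pos'],s['contact_force'])
tip=s['ee_pos']+T@np.array([.0098,-.081,-.0094]); print((tip-np.array([.6,.0469,.059]))@np.array([[.924,-.383,0],[.383,.924,0],[0,0,1]]).T)
for n in('side','scene','wrist'): save(n,n+'13')
crop('side13',285,170,50,40,8,'a');crop('scene13',250,225,50,40,8,'b')
cv2.imwrite('pics/m13.png',np.hstack([cv2.imread('pics/a.png'),cv2.imread('pics/b.png')]))
```

```text
[0.52544845 0.08888141 0.06879339] [ 0.04641946  0.6169463  -0.25638232]
[-4.08024798e-03 -2.75667533e-04  1.07952937e-05]
```

View pics/m13.png

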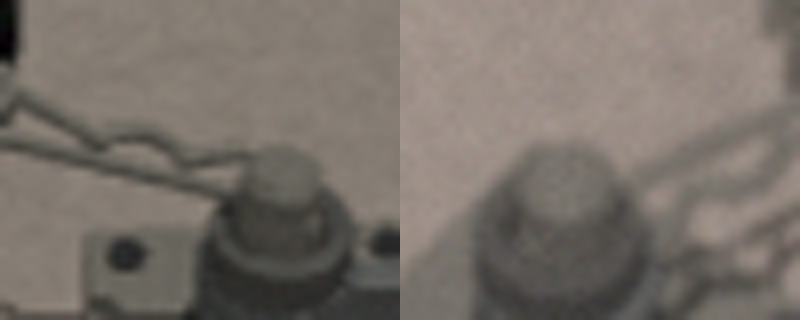

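View pics/wrist13.png

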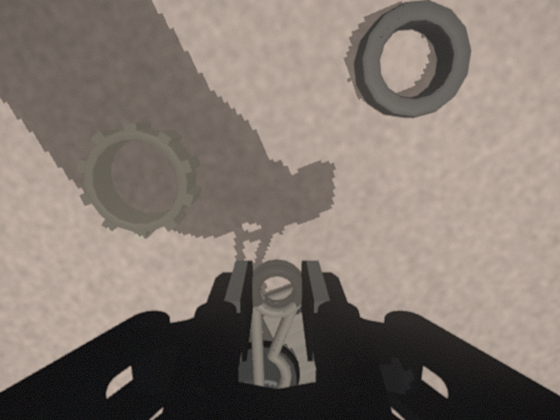

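The leg seems to be in the hole, with no force. Continuing carefully.

Call:
{"api": "servo_tool", "payload": {
  "series": [
    [[0,-0.002,0],[0,0,0],18],
    [[0,-0.004,0],[0,0,0],18],
    [[0,-0.006,0],[0,0,0],18],
    [[0,-0.008,0],[0,0,0],18],
    [[0,-0.008,0],[0,0,0],18]
  ]
}}

```text
time_s: 13.8
ee_pos: [0.5332, 0.0856, 0.0688]
tool_rot: [0.591, -0.389, 0.591, 0.389]
contact_force: [-0.0, -0.2, 0.1]
width: 0.237
```

Call:
{"api": "servo_tool", "payload": {
  "series": [
    [[0,-0.002,0],[0,0,0],18],
    [[0,-0.004,0],[0,0,0],18],
    [[0,-0.006,0],[0,0,0],18],
    [[0,-0.008,0],[0,0,0],18],
    [[0,-0.0095,0],[0,0,0],18],
    [[0,-0.0095,0],[0,0,0],18]
  ]
}}

```text
time_s: 14.3
ee_pos: [0.5413, 0.0823, 0.0687]
tool_rot: [0.591, -0.389, 0.591, 0.389]
contact_force: [-1.0, 0.9, 0.3]
width: 0.235
```

Run:
```python
from h import *
s=monitor.state();T=q2R(s['tool_rot']);print(s['ee_pos'],s['contact_force'])
tip=s['ee_pos']+T@np.array([.0098,-.081,-.0094]); print((tip-np.array([.6,.0469,.059]))@np.array([[.924,-.383,0],[.383,.924,0],[0,0,1]]).T)
for n in('side','scene'): save(n,n+'14')
crop('side14',285,170,50,40,8,'a');crop('scene14',250,225,50,40,8,'b')
cv2.imwrite('pics/m14.png',np.hstack([cv2.imread('pics/a.png'),cv2.imread('pics/b.png')]))
```

```text
[0.54131224 0.08230227 0.06871602] [-1.00250677  0.85073328  0.32662297]
[ 0.0130951  -0.0002516  -0.00011735]
```

View pics/m14.png

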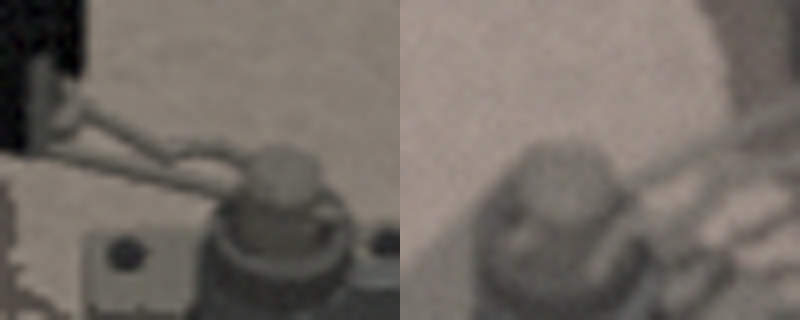

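The tip emerges at the far mouth (side crop (330,212)), the bow is on the outer side of the pin, and force is about 1 N. Pushing on.

Call:
{"api": "servo_tool", "payload": {
  "series": [
    [[0,-0.002,0],[0,0,0],18],
    [[0,-0.004,0],[0,0,0],18],
    [[0,-0.006,0],[0,0,0],18],
    [[0,-0.008,0],[0,0,0],18],
    [[0,-0.008,0],[0,0,0],18]
  ]
}}

```text
time_s: 14.82
ee_pos: [0.5484, 0.0795, 0.0686]
tool_rot: [0.59, -0.389, 0.591, 0.389]
contact_force: [-1.8, 1.8, -1.5]
width: 0.236
```

Call:
{"api": "servo_tool", "payload": {
  "series": [
    [[0,-0.0015,0],[0,0,0],18],
    [[0,-0.003,0],[0,0,0],18],
    [[0,-0.005,0],[0,0,0],18],
    [[0,-0.007,0],[0,0,0],18],
    [[0,-0.007,0],[0,0,0],18]
  ]
}}

```text
time_s: 15.23
ee_pos: [0.5579, 0.0751, 0.0694]
tool_rot: [0.592, -0.39, 0.59, 0.387]
contact_force: [2.5, 0.2, -0.3]
width: 0.234
```

Run:
```python
from h import *
s=monitor.state();T=q2R(s['tool_rot']);print(s['ee_pos'],s['contact_force'])
tip=s['ee_pos']+T@np.array([.0098,-.081,-.0094]); print((tip-np.array([.6,.0469,.059]))@np.array([[.924,-.383,0],[.383,.924,0],[0,0,1]]).T)
```

```text
[0.55788279 0.07508348 0.06937556] [ 2.46835972  0.21645635 -0.2613938 ]
[ 0.0312078  -0.00067119  0.00095556]
```

Call:
{"api": "servo_tool", "payload": {
  "series": [
    [[0,-0.0015,0],[0,0,0],18],
    [[0,-0.003,0],[0,0,0],18],
    [[0,-0.003,0],[0,0,0],18],
    [[0,-0.003,0],[0,0,0],18]
  ]
}}

```text
time_s: 15.57
ee_pos: [0.5582, 0.0746, 0.0689]
tool_rot: [0.591, -0.389, 0.591, 0.388]
contact_force: [1.8, 0.3, -0.6]
width: 0.234
```

Run:
```python
from h import *
s=monitor.state();T=q2R(s['tool_rot']);print(s['ee_pos'],s['contact_force'])
tip=s['ee_pos']+T@np.array([.0098,-.081,-.0094]); print((tip-np.array([.6,.0469,.059]))@np.array([[.924,-.383,0],[.383,.924,0],[0,0,1]]).T)
for n in('side','scene','wrist'): save(n,n+'15')
crop('side15',285,170,50,40,8,'a');crop('scene15',250,225,50,40,8,'b')
cv2.imwrite('pics/m15.png',np.hstack([cv2.imread('pics/a.png'),cv2.imread('pics/b.png')])); crop('wrist15',220,240,120,160,5,'w15c')
```

```text
[0.55824033 0.07463239 0.06886655] [ 1.82582632  0.29223605 -0.58585551]
[ 0.03168066 -0.0008983   0.00013278]
```

View pics/m15.png

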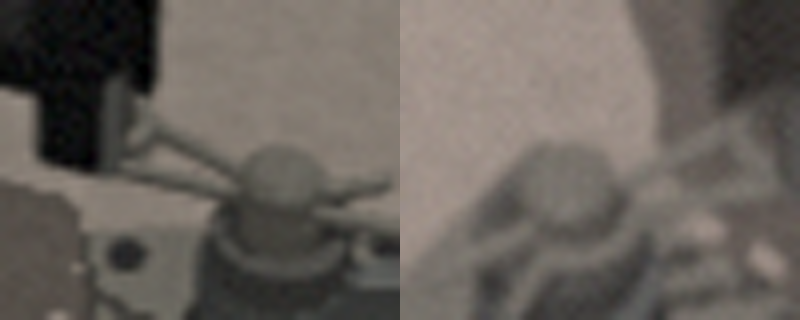

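View pics/w15c.png

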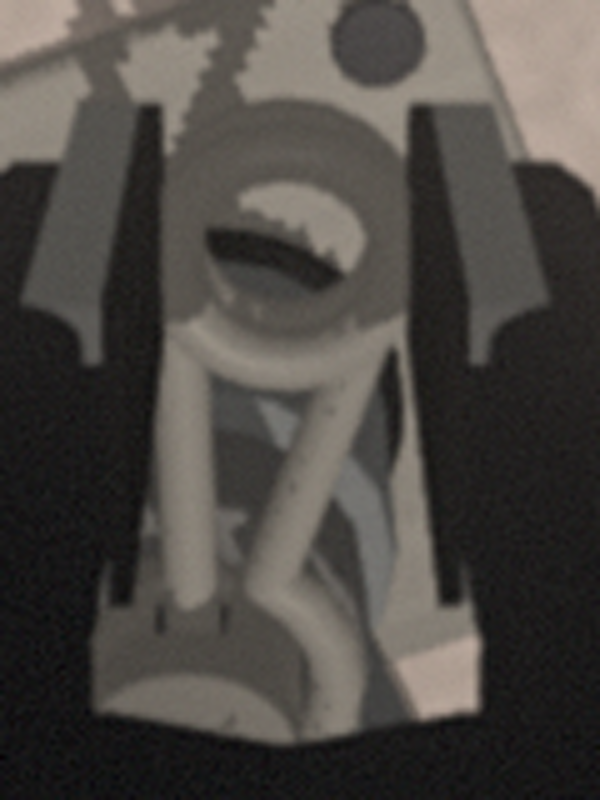

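The bow has snapped over the pin and the residual force pulls inward. I'll add small pushes until the force goes neutral.

Call:
{"api": "servo_tool", "payload": {
  "series": [
    [[0,-0.001,0],[0,0,0],18],
    [[0,-0.0015,0.0003],[0,0,0],18],
    [[0,-0.0015,0.0003],[0,0,0],18],
    [[0,-0.0015,0.0003],[0,0,0],18]
  ]
}}

```text
time_s: 16.05
ee_pos: [0.5588, 0.0746, 0.0686]
tool_rot: [0.59, -0.389, 0.591, 0.389]
contact_force: [-0.1, -0.2, -0.7]
width: 0.235
```

Run:
```python
from h import *
s=monitor.state();T=q2R(s['tool_rot']);print(s['ee_pos'],s['contact_force'])
tip=s['ee_pos']+T@np.array([.0098,-.081,-.0094]); print((tip-np.array([.6,.0469,.059]))@np.array([[.924,-.383,0],[.383,.924,0],[0,0,1]]).T)
```

```text
[0.55876348 0.07461743 0.06862654] [-0.09995414 -0.24525831 -0.70059179]
[ 0.03215524 -0.00069145 -0.0002489 ]
```

Call:
{"api": "servo_tool", "payload": {
  "series": [
    [[0,-0.0008,0],[0,0,0],18],
    [[0,-0.0012,0],[0,0,0],18],
    [[0,-0.0012,0],[0,0,0],18],
    [[0,-0.0012,0],[0,0,0],18]
  ]
}}

```text
time_s: 16.38
ee_pos: [0.5602, 0.0742, 0.0687]
tool_rot: [0.59, -0.389, 0.591, 0.389]
contact_force: [-0.3, -0.2, -1.0]
width: 0.238
```

Run:
```python
from h import *
s=monitor.state();T=q2R(s['tool_rot']);print(s['ee_pos'],s['contact_force'])
tip=s['ee_pos']+T@np.array([.0098,-.081,-.0094]); print((tip-np.array([.6,.0469,.059]))@np.array([[.924,-.383,0],[.383,.924,0],[0,0,1]]).T)
for n in('side','scene','wrist'): save(n,n+'16')
crop('side16',270,165,70,50,11,'a')
crop('scene16',245,220,70,50,11,'b')
for f,(u,v) in (('side16',(0,0)),):pass
e=np.array([.924,-.383,0]);H=np.array([.6,.0469,.059])
for f in('side16','scene16'):
  print(f,[tuple(np.round(proj(f,H+e*k),1)) for k in(.033,.035,.037)])
```

```text
[0.56018001 0.07422721 0.06871791] [-0.26575437 -0.21459163 -0.9709958 ]
[ 0.03361952 -0.00050051 -0.0001183 ]
side16 [(np.float64(336.1), np.float64(199.6)), (np.float64(337.1), np.float64(199.8)), (np.float64(338.2), np.float64(200.1))]
scene16 [(np.float64(253.1), np.float64(259.8)), (np.float64(252.0), np.float64(260.3)), (np.float64(250.9), np.float64(260.9))]
```

View pics/a.png

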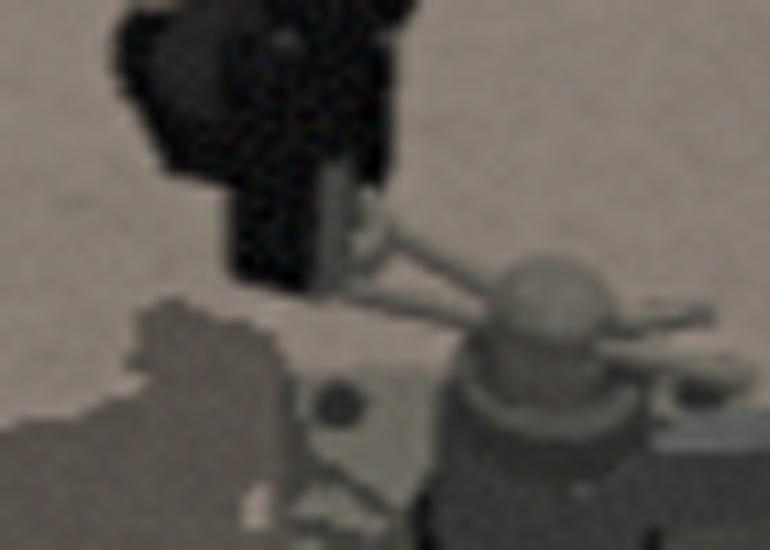

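View pics/b.png

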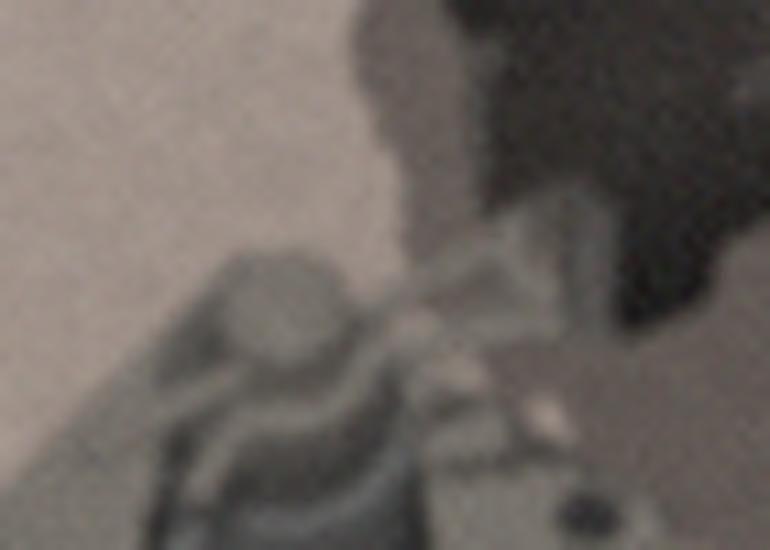

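The tip sits at side (337.9,198.6), where 35 mm past the hole predicts (337.1,199.8). Force is about zero, so it's home. Releasing.

Call:
{"api": "servo_tool", "payload": {
  "series": [
    [[0,0,0],[0,0,0],30],
    [[0,0,0],[0,0,0],45],
    [[0,0,0],[0,0,0],50],
    [[0,0,0],[0,0,0],50],
    [[-0.015,0,0],[0,0,0],50],
    [[-0.04,0,0],[0,0,0],50],
    [[-0.07,0,0],[0,0,0],50],
    [[-0.09,0.03,0],[0,0,0],50],
    [[-0.1,0.05,0],[0,0,0],50],
    [[-0.1,0.05,0],[0,0,0],50],
    [[-0.1,0.05,0],[0,0,0],50]
  ]
}}

```text
time_s: 17.45
ee_pos: [0.5143, 0.0947, 0.1697]
tool_rot: [0.591, -0.389, 0.59, 0.389]
contact_force: [-0.5, -0.9, -0.5]
width: 0.5
```

Run:
```python
from h import *
s=monitor.state();print(s['ee_pos'],s['contact_force'],s['width'],s['time_s'])
for n in('side','scene','wrist'): save(n,n+'17')
crop('side17',270,165,70,50,11,'a');crop('scene17',235,215,80,60,10,'b');crop('wrist17',210,240,140,120,6,'c')
```

```text
[0.51433065 0.09465973 0.16971567] [-0.54046144 -0.88403302 -0.53564417] 0.5004364353560591 17.45
```

View pics/a.png

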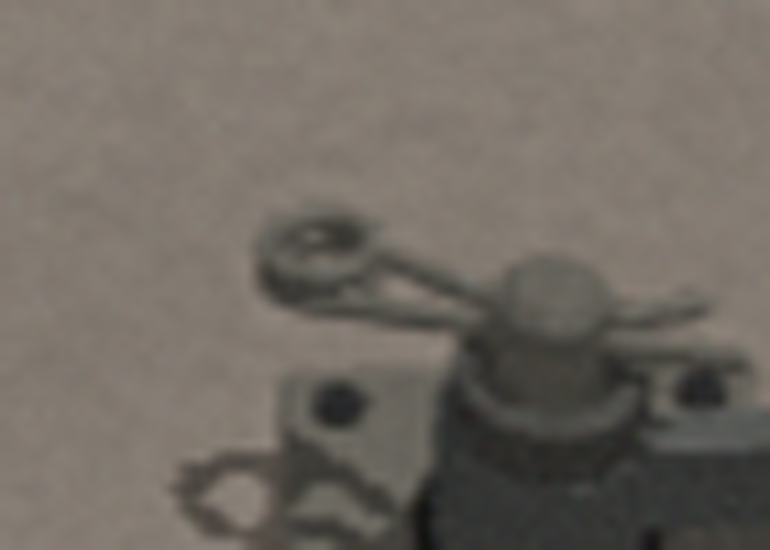

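View pics/b.png

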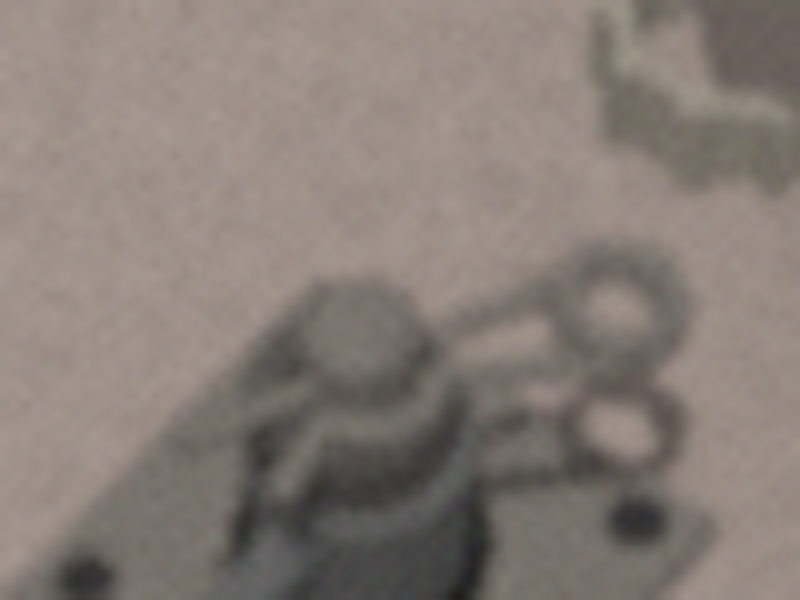

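View pics/wrist17.png

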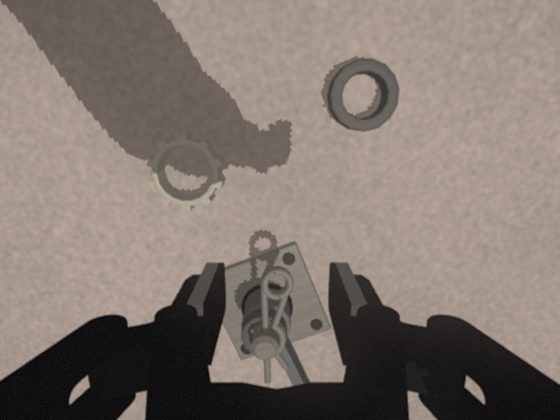

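Released: the coil is at wrist (278,282), the pin top at (265,347) and the tip at (268,380), with the leg through and the bow round the pin. One numeric check of the seat position.

View pics/c.png

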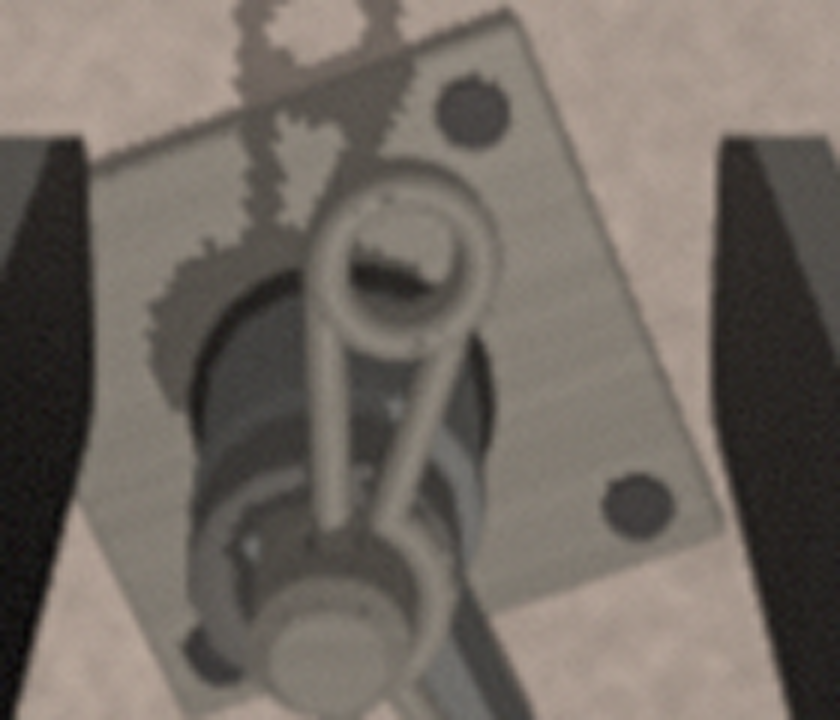

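Run:
```python
from h import *
print('coil',tri(('side17',(270+318/11-.5,165+240/11-.5)),('scene17',(235+620/10-.5,215+307/10-.5))))
print('tip',tri(('side17',(270+748/11-.5,165+364/11-.5)),('wrist17',(268,381))))
print('coil2',tri(('side17',(270+318/11-.5,165+240/11-.5)),('wrist17',(278,283))))
```

```text
coil (array([0.56284722, 0.07417922, 0.05880352]), [np.float64(0.0013266985233898157), np.float64(0.0013266985233898682)])
tip (array([0.63266051, 0.03569672, 0.06233945]), [np.float64(0.000512974436996146), np.float64(0.0005129744369961975)])
coil2 (array([0.5613589 , 0.07457694, 0.05921935]), [np.float64(0.00044806171696299595), np.float64(0.0004480617169628054)])
```

Run:
```python
from h import *
print(ticket.finish_job())
```

```text
the job is handed in; nothing more can be done
None
```

The carrier is locked on: the collar sits on the bush and the cotter is through the pin with its bow snapped over. I handed the job in at about 17.6 s of the 72 s allowed; it reports no verdict.

- **Collar:** I picked up the smaller of the two grey rings and lowered it over the pin. The pictures after release show it flat on the bush.
- **Finding the hole:** The wrist camera showed the hole's near mouth, which put the leg's direction at about −22.5°. The leg went in on the first try without touching the edge.
- **Pushing home:** The highest wrist force I read while pushing was about 3 N. I only read it at the end of each move, so the peak as the bow passed the pin may not have been seen. The reading was near zero once home.
- **Last checks after letting go:**
  - The tip measured 34.5 mm past the pin axis (35 mm when home).
  - The coil's centre measured about 47 mm from the axis (46 mm when home).
  - The bow looked closed round the pin.
  - The gripper was well clear.
- **Disagreements:**
  - The cotter's coil end sags slightly within the hole's play.
  - Just before insertion, the fixed cameras put the leg 1–2 mm to one side of where the arm's own position put it. I corrected most of that, and it entered without force.
- **Not checked:** I did not measure whether the other things in the cupboard had moved. The robot never contacted any of them as far as the views showed.

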